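# Clamp a steel tube in the quick-action vise

### The job

Clamp the square steel tube that lies in the vise: press down the vise's quick-release lever and keep it down while you slide the jaw gently up until it touches the tube, let the lever go so that its catch drops into the toothed rack, then wind the crank clockwise until the tube is held tight and square against the fence, and let go. It is thin-walled tube: tighten it firmly but do not crush it, do not lean hard on the lever, and leave the other things on the bench where they are.

Things in the scene. Friction and masses are not known exactly. Their poses are not given: they have to be found in the camera images.
- vise: Grey cast vise bed, 130 x 340 x 20 mm (x, y, z), fixed to the bench (place and yaw vary); origin at the bench surface near the bed's middle. All in the vise slides along the vise's own y axis; +y points to the fence, an upright steel plate 150 mm wide, 20 to 90 mm high, its face at y = +100 mm. A carriage (block 70 x 50 mm, 120 mm high) bears the lever, the crank and, on the fence side, the jaw.
- rack: Toothed rack along the bed's +x side, for the lever's catch: pitch 8 mm, teeth 3 mm thick, tooth tops 26 mm above the bench, at x = 33 to 83 mm and y = -136 to 20 mm in the vise's frame. Its origin and axes are the vise's.
- fence_face (a point): Point on the fence's clamping face, centred across it, 55 mm above the bench; axes as the vise's.
- jaw_face (a point): Centre of the moving jaw's clamping face (70 mm wide, 22 to 90 mm high), 55 mm above the bench; axes as the vise's, +y into the work. The jaw is carried by the screw on a stiff spring pack of about 60 N per mm.
- saddle (a point): Middle of the upper side of the lever's finger saddle, on the carriage's -x side (100 mm from the vise's centre line), 134 mm above the bench when not pressed. The saddle is a floor 40 mm (x) by 34 mm (y) between upright lips 16 mm high at its -y and +y ends: fingertips that press on the floor can also push a lip to slide the carriage.
- lever (a joint): Angle of the lever (rad): 0 catch home, 0.22 fully pressed (stop). The saddle sinks 100 mm per rad; 5 N at first, 10 N at the stop; it springs back. The catch is clear above 0.08. Let go above a tooth, it rides on it (about 0.06) until the carriage is moved back up to 8 mm, or is pushed back by the screw; then it snaps in (below 0.02) and locks the carriage, bar 2 to 4 mm of play.
- carriage (a joint): Travel of the carriage along the vise's +y (m), from -0.012 fully open to 0.13; it starts at 0 to 0.04; it needs about 3 N to slide while the lever is pressed. The carriage block's centre lies at vise y = -120 mm + this value; the saddle, crank and jaw travel with it.
- crank (a joint): Turn of the crank (rad), -0.9 to 14: 0 with its arm straight up, growing clockwise as seen from its end looking to the fence (top towards the vise's +x). That drives the jaw out, 10 mm a turn. It stays where left. Felt while turning, the handle takes 5 N with the jaw free, plus 0.4 N per 10 N of clamping (up to 3 N less when stopped): 8 to 9 N is a firm hold, above 11 N crushes the tube.
- crank_axis (a point): Point on the crank's axis (parallel to the vise's y), 100 mm above the bench, level along y with crank_grip, i.e. 100 mm on the -y side of the carriage's centre.
- crank_grip (a point): Point on the crank handle's axis, 45 mm out from the crank arm. The handle is a round wooden sleeve 18 mm in diameter and 75 mm long that spins freely on its pin, parallel to the vise's y, 40 mm from the crank's axis; it can be held from above and led round the full circle.
- tube: Loose square steel tube, 40 x 40 mm, 180 mm long (along its own x), 3 mm wall, 0.3 to 0.6 kg; origin at the centre of its underside. It lies across the bed (top of the bed 20 mm above the bench), some millimetres off the fence and a little skew; the closing jaw pushes it up to the fence.
- offcut: Loose short square tube, 30 x 30 x 70 mm, beside the vise; leave it alone.
- wrench: Loose open-end wrench on the bench; leave it alone.
- square: Loose steel square with a wooden stock, blade 160 mm; leave it alone.
- flat_bar: Loose flat steel bar, 120 x 30 x 8 mm, beside the vise; leave it alone.
- hammer: Loose hammer; leave it alone.
- wire_brush: Loose brush; leave it alone.
- bolt_jar: Loose glass jar, 70 mm wide, 90 mm high; leave it alone.
Things that resemble listed ones, but are neither listed nor needed, are in the scene too. What is shaped like the tube but orange is not meant.

How it is judged:
By the outcome, as a careful person would: the job done as asked, in the order asked, and still so for the second after the job is handed in, with the robot touching nothing.
It also fails if it takes over 72 s, if anything falls off the work surface, if the arm or the gripper's body presses on something with over 40 N, if the wrist force passes 120 N, or if a joint passes its speed limit or range.

### The arm

A 7-joint arm with a two-finger parallel gripper is mounted at the origin on the work surface. World frame = base frame: x ahead of the robot, y to its left, z up, the work surface at z = 0. Lengths are in m, angles in degrees, forces in N, time in s.
With the tool pointing down it reaches from about 0.35 to 0.9 m from the base axis. Payload 7.2 kg.
Tool frame: the origin (TCP) lies midway between the tips of the shut fingers; the grasp point (between the pads) lies 19 mm behind it; z points along the fingers, y is the direction in which the jaws open and shut (so a half turn about z gives the same grasp; the last joint's range is limited). The gripper opens to 88 mm and grips with 3 to 60 N. Pads are 20 mm wide; open, the fingers measure 115 mm over their backs; the gripper's body (75 mm by 178 mm) begins 61 mm behind the grasp point.
Start: joints at [71.494, 23.554, -0.728, 91.456, 0.321, 64.991, -4.71], TCP at [0.158, -0.605, 0.223] pointing down, gripper open.
Joint ranges: [-169.25, 169.25], [-16.82, 113.86], [-84.01, 82.57], [7.8, 145.47], [-59.2, 239.2], [7.22, 106.19], [-163.78, 163.78]. Speed limits (degrees/s): [136.94, 136.94, 172.46, 172.46, 180, 180, 180].

### API

Orientations are given as [roll, pitch, yaw] about the fixed x, y, z axes, in that order (R = Rz(yaw) Ry(pitch) Rx(roll)).
In Python, from workcell import bot gives the robot as it stands. The module is installed in compiled form; this text tells all that it offers. Calls block until the motion is done:
- bot.movep(position, orientation): joint-space move of the TCP to a pose.
- bot.line_to(position, rate=0.15, rotation=None, max_force=None): straight line of the TCP; rotation=None keeps the orientation; rate is the mean speed in m/s. With max_force (N) it stops when the force on the tool has changed by that much, and returns True; else False.
- bot.goto_joints(angles): joint-space move.
- bot.move_gripper(opening, grip_force=None): opening from 0.0 (shut) to 1.0 (fully open); grip_force is the grip in N (None keeps the last); returns when the fingers have stopped.
- bot.dwell(seconds).
- bot.solve_ik(position, orientation): joint angles nearest the present ones, or None.
- bot.observe(): the state.
- bot.snapshot(name): name is "side" or "top" or "wrist"; returns a dict with "img" (480x640x3 uint8, blue, green, red), "depth" (480x640 float32, m along the optical axis (not along the pixel's ray), 0 where there is no reading), "intrinsics" (3x3 intrinsics, pixels), "view" (4x4, takes a point from world to camera coordinates); the wrist camera has in their place "T_tool_cam" (4x4, takes a point from camera to tool coordinates, whose origin is the TCP and whose axes are the flange's). Camera axes: x right, y up, looking along -z (the intrinsics and any distortion apply to the point x, -y, -z); pixel columns grow to the right and rows downward; lengths in m; the calibration is good to about 2 mm. A picture is of the moment at which its call begins: read the wrist's pose just before it.
A pose or a line that the arm cannot do raises bot.IKError and nothing moves.
- bot.hand_in(): hands the job in, once; it reports no verdict.
The state is a dict: "time": time; "joints": joint angles; "joint_velocities": joint speeds; "joint_torque": joint torques, N m; "ee_pos": TCP position; "eef_rot": TCP orientation; "force": force on the tool from outside, world axes, zero at the start; "wrist_torque": the same for the moment, N m; "width": opening from 0.0 (shut) to 1.0 (fully open).
Only numpy, scipy, OpenCV 4.12 (cv2) and the standard library are available. Lean on these libraries where they do the work, as an engineer would, in place of code of your own. Each camera call takes 0.05 s, during which the arm holds its last target.

## Working session

There is one attempt and no reset: what is moved stays moved. The work goes in short steps, each a Python script; the robot and the scene stay as the last script left them, time stands still between calls to the robot, and variables do not carry over. Pictures are saved under pics/ and viewed, and the job is handed in when it is done.

```bash
mkdir -p pics; python3 - <<'E'
from workcell import bot
import cv2,numpy as np,pickle
o=bot.observe(); print(o['time'],o['ee_pos'],o['eef_rot'],o['force'],o['width'])
d={}
for n in ("side","top"):
    s=bot.snapshot(n); d[n]=s; cv2.imwrite(f"pics/{n}0.png",s["img"]); print(n,s["intrinsics"],s["view"],{k:v for k,v in s.items() if k not in("img","depth","intrinsics","view")})
pickle.dump(d,open("s0.pkl","wb"))
E
```

```text
0.0 [ 0.15738484 -0.60435743  0.2218191 ] [-1.79910403e+02  7.54668782e-03  1.46027872e+01] [-0.08992696 -0.44696607 -0.18377546] 0.9982796905075911
side [[586.92853198   0.         321.14368942]
 [  0.         586.92853198 237.38547173]
 [  0.           0.           1.        ]] [[-0.9948659  -0.10105959  0.00536683  0.51991545]
 [ 0.07083791 -0.6575186   0.75010085 -0.09190483]
 [-0.07227609  0.74662993  0.66130168 -1.61316391]
 [ 0.          0.          0.          1.        ]] {}
top [[577.63243358   0.         315.88665628]
 [  0.         577.63243358 218.25047293]
 [  0.           0.           1.        ]] [[ 2.50668757e-02 -9.99683628e-01  2.07272568e-03  4.66596721e-02]
 [ 9.98549988e-01  2.51371491e-02  4.76029901e-02 -5.39993346e-01]
 [-4.76400323e-02  8.76461969e-04  9.98864185e-01 -1.40529965e+00]
 [ 0.00000000e+00  0.00000000e+00  0.00000000e+00  1.00000000e+00]] {}
```

View pics/side0.png

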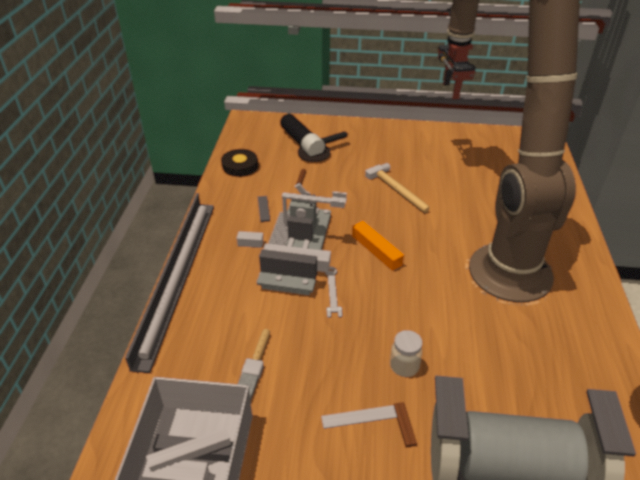

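View pics/top0.png

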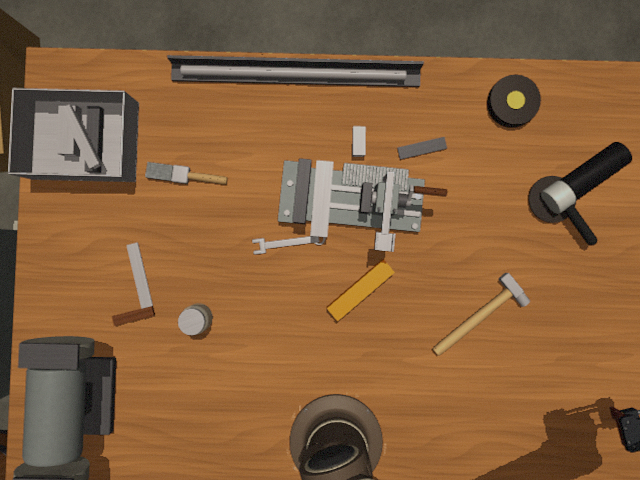

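```bash
python3 - <<'E'
import cv2,pickle
d=pickle.load(open("s0.pkl","rb"))
a=d["top"]["img"][110:270,240:460]; cv2.imwrite("pics/topc.png",cv2.resize(a,None,fx=3.6,fy=3.6,interpolation=cv2.INTER_CUBIC))
a=d["side"]["img"][150:330,220:420]; cv2.imwrite("pics/sidec.png",cv2.resize(a,None,fx=3.3,fy=3.3,interpolation=cv2.INTER_CUBIC))
E
```

```text
(no output)
```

View pics/topc.png

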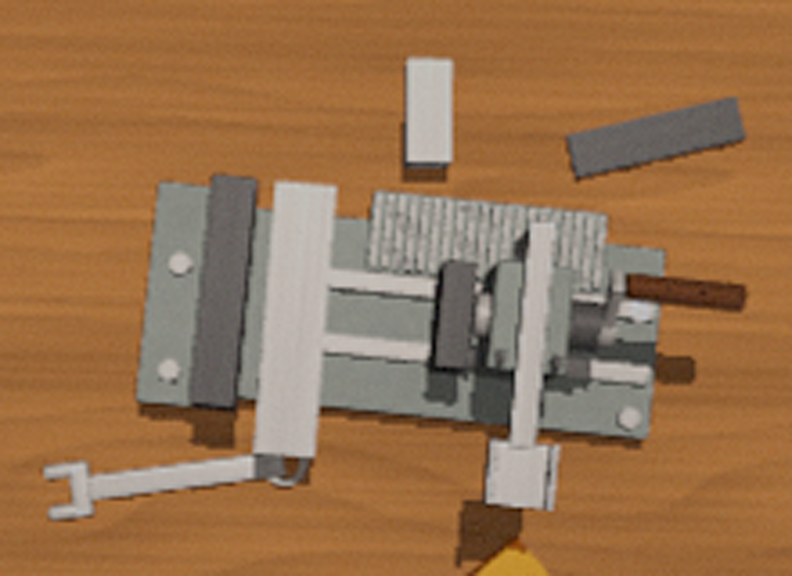

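View pics/sidec.png

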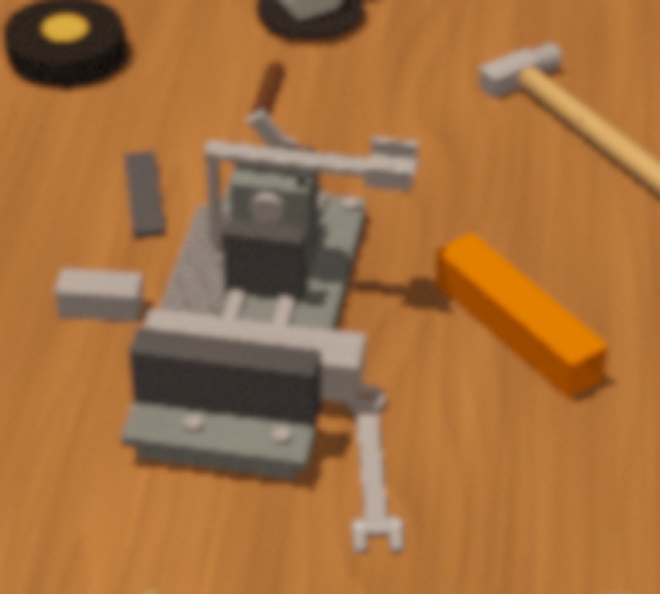

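```bash
cat > h.py <<'E'
import numpy as np,cv2,pickle
def ray(s,u,v,T=None):
    K=s["intrinsics"]; V=s["view"] if T is None else np.linalg.inv(T)
    C=np.linalg.inv(V); d=np.array([(u-K[0,2])/K[0,0],-(v-K[1,2])/K[1,1],-1.])
    return C[:3,3],C[:3,:3]@d
def onz(s,u,v,z,T=None):
    c,d=ray(s,u,v,T); return c+d*(z-c[2])/d[2]
def dep(s,u,v,T=None):
    c,d=ray(s,u,v,T); D=float(s["depth"][int(round(v)),int(round(u))]); return c+d*D
E
python3 - <<'E'
from h import *
d=pickle.load(open("s0.pkl","rb")); s=d["top"]
f=lambda x,y:(240+(x+.5)/3.6-.5,110+(y+.5)/3.6-.5)
P={"bedTL":(160,183,.02),"bedBL":(138,403,.02),"bedBR":(646,438,.02),"bedTR":(666,250,.02),
"fenceTL":(213,175,.09),"fenceTR":(257,178,.09),"fenceBR":(238,408,.09),"fenceBL":(190,405,.09),
"tubeTL":(276,183,.06),"tubeTR":(336,186,.06),"tubeBR":(316,458,.06),"tubeBL":(255,455,.06),
"jawTL":(443,262,.09),"jawBL":(432,365,.09),"sadTL":(490,440,.14),"sadTR":(557,446,.14),"sadBR":(553,509,.14),"sadBL":(486,502,.14),
"handL":(628,285,.14),"handR":(745,297,.14),"rackTL":(374,192,.026),"rackTR":(606,212,.026),"rackBL":(368,268,.026)}
for k,(x,y,z) in P.items(): print(k,onz(s,*f(x,y),z).round(4),dep(s,*f(x,y)).round(4))
for k,(x,y) in {"sadc":(521,473),"tubec":(296,320),"fencec":(224,290),"handc":(690,291),"blockc":(505,310),"hub":(590,320),"leverbar":(530,400)}.items(): print(k,dep(s,*f(x,y)).round(4))
E
```

```text
bedTL [0.6782 0.1418 0.02  ] [ 0.6821  0.1433 -0.006 ]
bedBL [0.5278 0.1526 0.02  ] [0.5285 0.1537 0.0028]
bedBR [ 0.5128 -0.1924  0.02  ] [ 0.5127 -0.1923  0.0206]
bedTR [ 0.6411 -0.2039  0.02  ] [ 6.435e-01 -2.077e-01 -1.000e-04]
fenceTL [0.674  0.1036 0.09  ] [0.6875 0.1064 0.0009]
fenceTR [0.6728 0.0751 0.09  ] [ 0.6869  0.076  -0.0038]
fenceBR [0.5234 0.0835 0.09  ] [0.5268 0.085  0.0025]
fenceBL [0.5246 0.1145 0.09  ] [0.5269 0.1168 0.0326]
tubeTL [0.6743 0.0627 0.06  ] [ 0.6835  0.0628 -0.0016]
tubeTR [0.6733 0.0229 0.06  ] [0.6817 0.0213 0.003 ]
tubeBR [0.4929 0.0318 0.06  ] [ 0.4939  0.0305 -0.001 ]
tubeBL [0.4939 0.072  0.06  ] [0.4948 0.0724 0.0051]
jawTL [ 0.6212 -0.0466  0.09  ] [ 0.6213 -0.0467  0.0892]
jawBL [ 0.5543 -0.0409  0.09  ] [ 0.5545 -0.0412  0.0866]
sadTL [ 0.5055 -0.0741  0.14  ] [ 0.5053 -0.0732  0.1478]
sadTR [ 0.5029 -0.1157  0.14  ] [ 0.5025 -0.1139  0.1527]
sadBR [ 0.4638 -0.1139  0.14  ] [ 0.463  -0.1325  0.0036]
sadBL [ 0.4671 -0.0723  0.14  ] [ 0.4671 -0.0713  0.1499]
handL [ 0.6042 -0.158   0.14  ] [ 0.6036 -0.1572  0.1449]
handR [ 0.5985 -0.2309  0.14  ] [ 6.124e-01 -2.628e-01 -6.000e-04]
rackTL [ 0.6749 -0.0039  0.026 ] [ 0.6758 -0.0042  0.02  ]
rackTR [ 0.6653 -0.1616  0.026 ] [ 0.6687 -0.1656  0.0011]
rackBL [ 0.623 -0.001  0.026] [ 0.6242 -0.0015  0.0155]
sadc [ 0.4857 -0.0948  0.1309]
tubec [0.5838 0.0472 0.0587]
fencec [0.5991 0.0944 0.0935]
handc [ 0.6011 -0.196   0.143 ]
blockc [ 0.5886 -0.0842  0.1181]
hub [ 0.5838 -0.1384  0.1158]
leverbar [ 0.531  -0.0985  0.139 ]
```

```bash
python3 - <<'E'
from workcell import bot
from h import *
for yaw in (86.5,-93.5):
  for p in ([.485,-.095,.25],[.485,-.02,.12],[.6,-.19,.13],[.58,-.1,.38],[.56,-.05,.38],[.62,-.12,.05],[.52,-.12,.05]):
    q=bot.solve_ik(p,[180,0,yaw]); print(yaw,p,None if q is None else np.round(q,1))
s=bot.snapshot("wrist"); print(s["T_tool_cam"].round(3),s["intrinsics"])
E
```

```text
86.5 [0.485, -0.095, 0.25] [ 37.7  12.9 -37.5 105.1   8.6  64.8  -6.3]
86.5 [0.485, -0.02, 0.12] [ 29.3  22.1 -39.9 114.8  18.6  49.4 -24.3]
86.5 [0.6, -0.19, 0.13] [ 36.4  33.1 -33.4  94.6  20.7  58.5  -7.2]
86.5 [0.58, -0.1, 0.38] [ 33.4  19.2 -38.9  80.7  12.   84.3  -8.5]
86.5 [0.56, -0.05, 0.38] [ 33.   16.9 -42.9  84.1  11.5  83.4 -13.4]
86.5 [0.62, -0.12, 0.05] [ 31.9  40.2 -37.   97.3  29.3  52.5 -20.4]
86.5 [0.52, -0.12, 0.05] [ 33.6  31.4 -33.6 111.6  24.5  44.1 -17.5]
-93.5 [0.485, -0.095, 0.25] [ -52.5   19.1   73.7  110.   -20.1   65.9 -154.7]
-93.5 [0.485, -0.02, 0.12] [ -55.2   35.1   72.4  119.7  -41.3   56.2 -143.8]
-93.5 [0.6, -0.19, 0.13] [ -29.2   49.5   71.5   99.2  -50.2   70.  -127.7]
-93.5 [0.58, -0.1, 0.38] [ -42.4   26.7   72.5   85.6  -25.4   86.2 -153.6]
-93.5 [0.56, -0.05, 0.38] [ -51.1   22.4   72.7   89.2  -21.5   84.3 -160.9]
-93.5 [0.62, -0.12, 0.05] [ -30.6   49.6   59.2  101.8  -49.7   59.  -135.5]
-93.5 [0.52, -0.12, 0.05] [ -38.9   50.7   71.4  116.2  -58.    60.  -121.8]
[[-0.001  0.966  0.258  0.069]
 [ 1.     0.001 -0.001 -0.001]
 [-0.001  0.258 -0.966 -0.162]
 [ 0.     0.     0.     1.   ]] [[359.90026124   0.         312.53196994]
 [  0.         359.90026124 241.87169952]
 [  0.           0.           1.        ]]
```

```bash
python3 - <<'E'
from workcell import bot
from h import *
from scipy.spatial.transform import Rotation as R
p=bot.observe()['ee_pos']; bot.line_to([p[0],p[1],.33],rate=.25)
bot.movep([.56,-.07,.33],[180,0,86.5])
bot.move_gripper(0.0,20)
o=bot.observe(); s=bot.snapshot("wrist")
T=np.eye(4);T[:3,:3]=R.from_euler('xyz',o['eef_rot'],degrees=True).as_matrix();T[:3,3]=o['ee_pos']
s["T"]=T@s["T_tool_cam"]; pickle.dump(s,open("w1.pkl","wb")); cv2.imwrite("pics/w1.png",s["img"]); print(o['time'],o['ee_pos'],o['eef_rot'],o['force'])
E
```

```text
4.4583 [ 0.55999448 -0.06999779  0.33001894] [1.79999275e+02 1.29851207e-03 8.65004290e+01] [-0.59757868 -0.1997405   0.00141452]
```

View pics/w1.png

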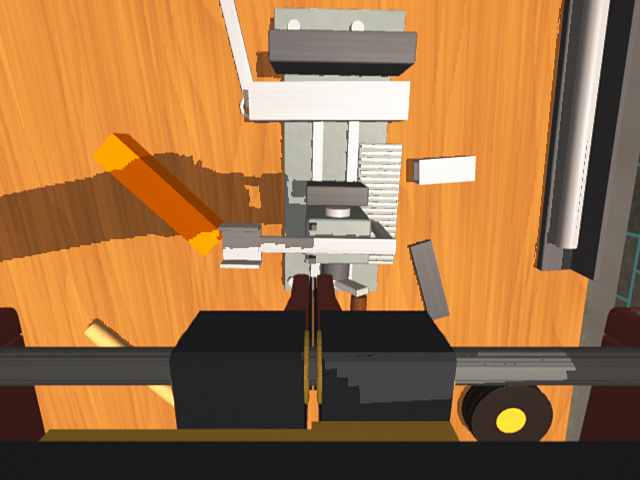

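```bash
python3 - <<'E'
from h import *
s=pickle.load(open("w1.pkl","rb"))
cv2.imwrite("pics/w1c.png",cv2.resize(s["img"][0:200,210:430],None,fx=3,fy=3,interpolation=cv2.INTER_CUBIC))
cv2.imwrite("pics/w1d.png",cv2.resize(s["img"][170:310,210:410],None,fx=4,fy=4,interpolation=cv2.INTER_CUBIC))
E
```

```text
(no output)
```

View pics/w1c.png

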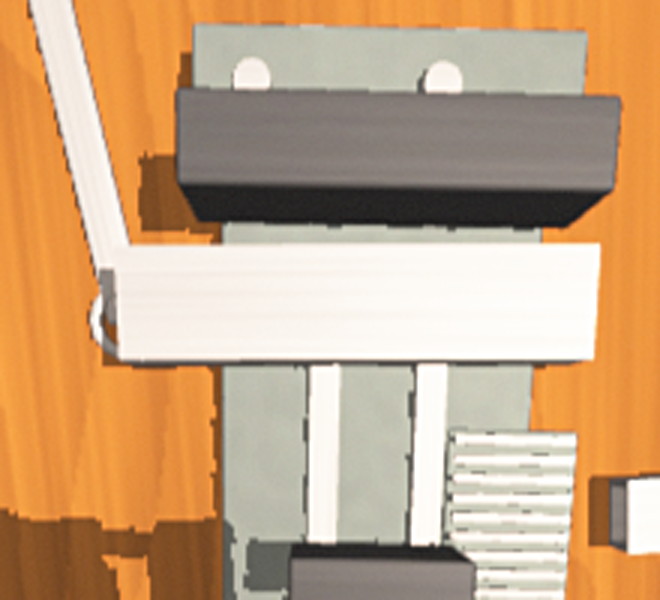

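View pics/w1d.png

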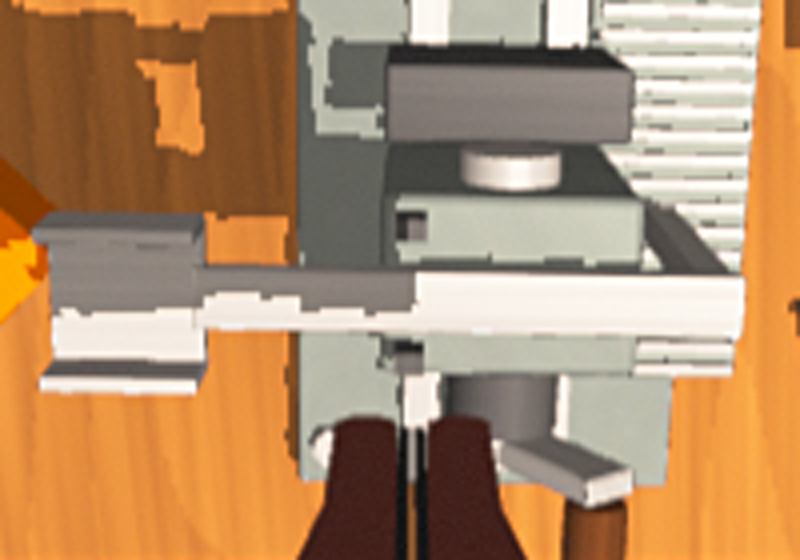

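```bash
python3 - <<'E'
from h import *
s=pickle.load(open("w1.pkl","rb"));T=s["T"]
f=lambda x,y:(210+(x+.5)/3-.5,(y+.5)/3-.5)
g=lambda x,y:(210+(x+.5)/4-.5,170+(y+.5)/4-.5)
for k,(h,x,y,z) in {"fenceFaceL":(f,178,177,.09),"fenceFaceR":(f,614,188,.09),"fFbotL":(f,200,221,.02),"fFbotR":(f,568,226,.02),
"bedTL":(f,193,25,.02),"bedTR":(f,586,31,.02),"bedBL":(g,300,482,.02),"bedBR":(g,667,484,.02),
"tubeTL":(f,120,242,.06),"tubeTR":(f,600,243,.06),"tubeBR":(f,594,360,.06),"tubeBL":(f,119,358,.06),
"jawTL":(g,388,66,.09),"jawTR":(g,633,72,.09),"rackTR":(f,576,433,.026),"rackTL":(f,452,433,.026),
"rackBR":(g,733,376,.026),"rackR2":(g,752,0,.026),
"lip+yL":(g,36,230,.15),"lip+yR":(g,203,235,.15),"lip-yL":(g,40,388,.15),"lip-yR":(g,195,392,.15),"floorL":(g,52,345,.134),"floorR":(g,205,345,.134),
"blockTL":(g,398,195,.12),"blockTR":(g,643,197,.12),"blockBR":(g,636,376,.12),
"handleTop":(g,597,505,.149),"armL":(g,590,505,.14),"armR":(g,632,485,.14),"lipfl+":(g,60,247,.134),"lipfl-":(g,60,359,.134)}.items():
  u,v=h(x,y); print(k,onz(s,u,v,z,T).round(4),dep(s,u,v,T).round(4))
for k,(x,y) in {"floor":(120,300),"lip+":(120,222),"lip-":(120,385),"lip-2":(120,372),"hub":(500,400),"arm":(560,460),"armend":(605,480),"hand":(595,540)}.items():
  print(k,dep(s,*g(x,y),T).round(4))
E
```

```text
fenceFaceL [0.5243 0.0885 0.09  ] [0.5245 0.0882 0.0915]
fenceFaceR [0.672 0.076 0.09 ] [0.6724 0.0762 0.0887]
fFbotL [0.5249 0.0873 0.02  ] [0.5252 0.0866 0.0238]
fFbotR [0.6726 0.0763 0.02  ] [0.6719 0.0757 0.0232]
bedTL [0.5283 0.1567 0.02  ] [0.5291 0.1532 0.0307]
bedTR [0.6795 0.1453 0.02  ] [0.6767 0.1417 0.0317]
bedBL [ 0.5119 -0.1933  0.02  ] [ 5.097e-01 -2.016e-01 -1.000e-04]
bedBR [ 0.6408 -0.2021  0.02  ] [ 0.6439 -0.21    0.0014]
tubeTL [0.498  0.0746 0.06  ] [0.4899 0.0838 0.0066]
tubeTR [0.6752 0.0633 0.06  ] [6.906e-01 7.200e-02 2.000e-04]
tubeBR [0.6732 0.0223 0.06  ] [ 6.885e-01  2.530e-02 -3.000e-04]
tubeBL [0.4932 0.0341 0.06  ] [4.835e-01 3.880e-02 2.000e-04]
jawTL [ 0.5541 -0.0425  0.09  ] [ 0.554  -0.0426  0.0896]
jawTR [ 0.6219 -0.0484  0.09  ] [ 0.6221 -0.0485  0.0888]
rackTR [ 0.6746 -0.0045  0.026 ] [ 0.6804 -0.0047  0.0016]
rackTL [ 0.623  -0.0013  0.026 ] [ 0.6236 -0.0013  0.0215]
rackBR [ 0.6629 -0.1613  0.026 ] [ 6.686e-01 -1.706e-01 -6.000e-04]
rackR2 [ 0.6695 -0.0357  0.026 ] [ 0.6702 -0.0359  0.023 ]
lip+yL [ 0.4673 -0.0704  0.15  ] [ 0.4671 -0.0706  
[... 326 characters left out ...]
1  0.12  ] [ 0.5551 -0.0733  0.1189]
blockTR [ 0.6194 -0.0776  0.12  ] [ 0.634  -0.0979  0.0235]
blockBR [ 0.6165 -0.1271  0.12  ] [ 0.6309 -0.1616  0.0192]
handleTop [ 0.6016 -0.1514  0.149 ] [ 0.6028 -0.1561  0.1385]
armL [ 0.6008 -0.1553  0.14  ] [ 0.601  -0.1559  0.1386]
armR [ 0.612  -0.1503  0.14  ] [ 0.6313 -0.2103 -0.    ]
lipfl+ [ 0.4684 -0.0785  0.134 ] [ 0.4682 -0.0787  0.1334]
lipfl- [ 0.4647 -0.1084  0.134 ] [ 0.465  -0.108   0.1352]
floor [ 0.4819 -0.0937  0.1331]
lip+ [ 0.4863 -0.0713  0.1422]
lip- [ 0.4834 -0.111   0.1508]
lip-2 [ 0.4828 -0.1089  0.1466]
hub [ 0.5795 -0.1334  0.1152]
arm [ 0.5943 -0.1464  0.1294]
armend [ 0.6052 -0.1493  0.1381]
hand [ 0.6017 -0.1648  0.1413]
```

```bash
cat >> h.py <<'E'
yaw=-4.3; _a=np.radians(yaw); EX=np.array([np.cos(_a),np.sin(_a),0]); EY=np.array([-np.sin(_a),np.cos(_a),0]); O=np.array([.5909,-.0177,0])
ROT=[180,0,90+yaw]
def W(x,y,z): return O+x*EX+y*EY+np.array([0,0,z])
def L(p): p=np.asarray(p)-O; return np.array([p@EX,p@EY,p[2]]).round(4)
def st(bot,m=""):
    o=bot.observe(); F=np.array(o['force']); print(m,"t%.2f"%o['time'],"tcp",L(o['ee_pos']),"F(vise)",np.round([F@EX,F@EY,F[2]],2),"w%.3f"%o['width'],flush=True); return o
E
python3 - <<'E'
from workcell import bot
from h import *
bot.line_to(W(-.1,-.0835,.25),rate=.25,rotation=ROT)
bot.line_to(W(-.1,-.0835,.165),rate=.2)
bot.dwell(.2); st(bot,"above")
r=bot.line_to(W(-.1,-.0835,.125),rate=.03,max_force=2.5); st(bot,f"touch {r}")
s=bot.snapshot("side"); cv2.imwrite("pics/s1.png",cv2.resize(s["img"][150:330,220:420],None,fx=3.3,fy=3.3,interpolation=cv2.INTER_CUBIC))
E
```

```text
above t5.88 tcp [-0.0989 -0.0834  0.1664] F(vise) [ 0.28 -1.21  0.67] w0.007
touch True t6.85 tcp [-0.1002 -0.0835  0.1335] F(vise) [-0.53 -0.65  5.04] w0.004
```

View pics/s1.png

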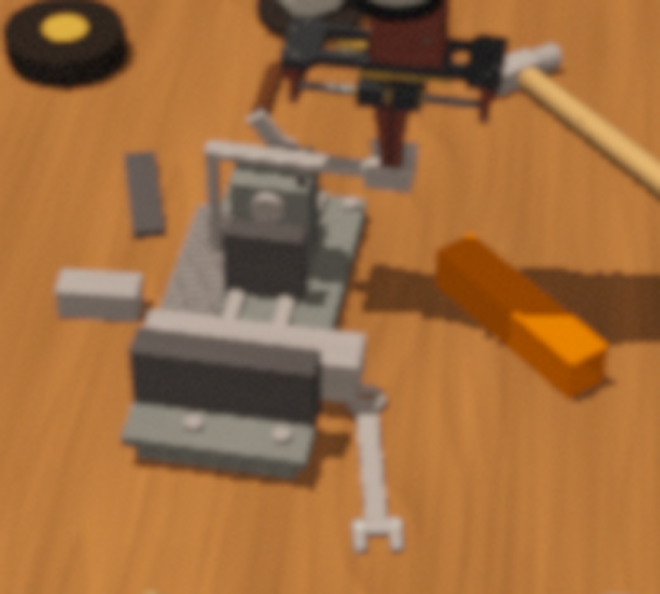

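```bash
python3 - <<'E'
from workcell import bot
from h import *
z=.1175
bot.line_to(W(-.1,-.0835,z),rate=.03); st(bot,"pressed")
for y in (-.077,-.072,-.06,-.04,-.025,-.017):
    r=bot.line_to(W(-.1,y,z),rate=.04,max_force=12); st(bot,f"{y} {r}")
    if r: break
s=bot.snapshot("top"); pickle.dump(s,open("t2.pkl","wb"));cv2.imwrite("pics/t2.png",cv2.resize(s["img"][110:270,240:460],None,fx=3.6,fy=3.6,interpolation=cv2.INTER_CUBIC))
E
```

```text
pressed t7.58 tcp [-0.0997 -0.0835  0.1181] F(vise) [-2.37 -0.14  9.38] w0.007
-0.077 False t7.90 tcp [-0.0997 -0.077   0.1182] F(vise) [-1.8   0.17  8.93] w0.002
-0.072 False t8.18 tcp [-0.0997 -0.072   0.1182] F(vise) [-2.01 -0.36  9.67] w0.009
-0.06 False t8.62 tcp [-0.0997 -0.0597  0.1182] F(vise) [-0.84  1.36  9.13] w0.003
-0.04 False t9.28 tcp [-0.0996 -0.0398  0.1182] F(vise) [-2.36  0.5   9.09] w0.009
-0.025 False t9.80 tcp [-0.0996 -0.0246  0.1183] F(vise) [-1.49  0.3   9.  ] w0.006
-0.017 False t10.15 tcp [-0.0995 -0.0167  0.1183] F(vise) [-0.81  0.05  8.82] w0.003
```

View pics/t2.png

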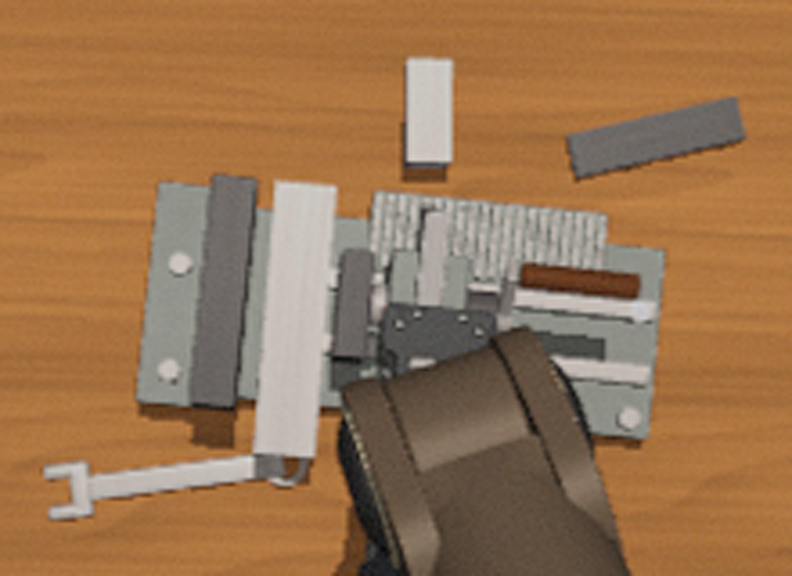

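```bash
python3 - <<'E'
from h import *
s=pickle.load(open("t2.pkl","rb"))
f=lambda x,y:(240+(x+.5)/3.6-.5,110+(y+.5)/3.6-.5)
for k,(x,y,z) in {"jawT":(343,252,.09),"jawB":(333,355,.09),"tubeT":(332,255,.06),"tubeB":(323,355,.06),"handL":(522,276,.1425),"handR":(640,285,.1425)}.items(): print(k,L(onz(s,*f(x,y),z)))
E
```

```text
jawT [0.0324 0.0385 0.09  ]
jawB [-0.0347  0.0383  0.09  ]
tubeT [0.0332 0.0448 0.06  ]
tubeB [-0.0333  0.0442  0.06  ]
handL [ 0.0224 -0.0724  0.1425]
handR [ 0.0242 -0.1459  0.1425]
```

```bash
cat >> h.py <<'E'
def favg(bot,n=5):
    a=[]
    for _ in range(n):
        a.append(bot.observe()['force']); bot.dwell(.02)
    F=np.mean(a,0); return np.round([F@EX,F@EY,F[2]],2)
E
python3 - <<'E'
from workcell import bot
from h import *
z=.1175
for i in range(1,8):
    y=-.017+.001*i
    bot.line_to(W(-.1,y,z),rate=.015); o=bot.observe(); print(round(y,4),L(o['ee_pos']),favg(bot))
s=bot.snapshot("top"); pickle.dump(s,open("t3.pkl","wb"));cv2.imwrite("pics/t3.png",cv2.resize(s["img"][150:250,270:390],None,fx=6,fy=6,interpolation=cv2.INTER_CUBIC))
print(bot.observe()['time'])
E
```

```text
-0.016 [-0.0995 -0.0162  0.1183] [-1.96 -1.21  9.11]
-0.015 [-0.0996 -0.0155  0.1182] [-1.87 -2.19  9.54]
-0.014 [-0.0996 -0.0145  0.1182] [-1.7  -2.03  9.12]
-0.013 [-0.0995 -0.0135  0.1182] [-1.7  -2.13  9.25]
-0.012 [-0.0995 -0.0125  0.1182] [-1.21 -2.05  9.09]
-0.011 [-0.0995 -0.0116  0.1182] [-1.25 -2.09  9.01]
-0.01 [-0.0995 -0.0108  0.1182] [-1.57 -2.52  8.57]
12.5833
```

View pics/t3.png

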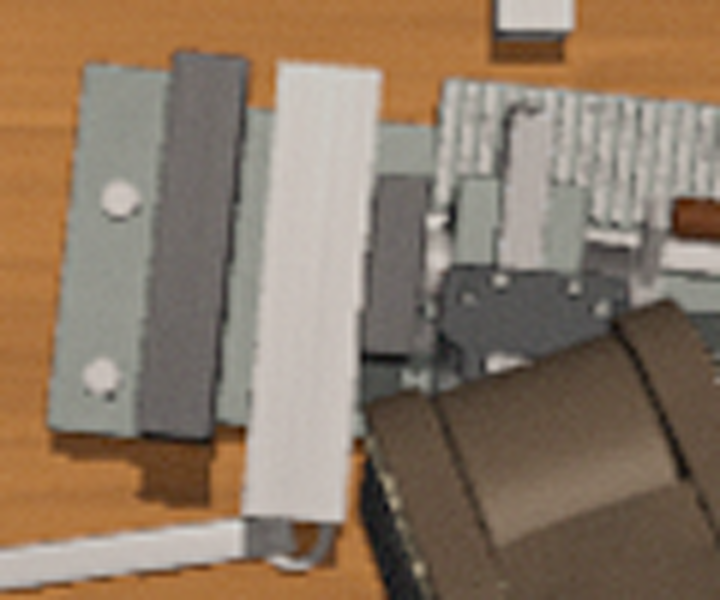

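```bash
python3 - <<'E'
from workcell import bot
from h import *
z=.1175
for i in range(1,8):
    y=-.010+.0007*i
    bot.line_to(W(-.1,y,z),rate=.01); bot.dwell(.1); o=bot.observe(); F=favg(bot,6); print(round(y,4),L(o['ee_pos']),F)
    if F[1]<-3.6: break
s=bot.snapshot("top"); pickle.dump(s,open("t4.pkl","wb"));cv2.imwrite("pics/t4.png",cv2.resize(s["img"][150:250,270:390],None,fx=6,fy=6,interpolation=cv2.INTER_CUBIC))
print(bot.observe()['time'])
E
```

```text
-0.0093 [-0.0996 -0.0105  0.1182] [-1.27 -3.86  8.93]
13.0833
```

View pics/t4.png

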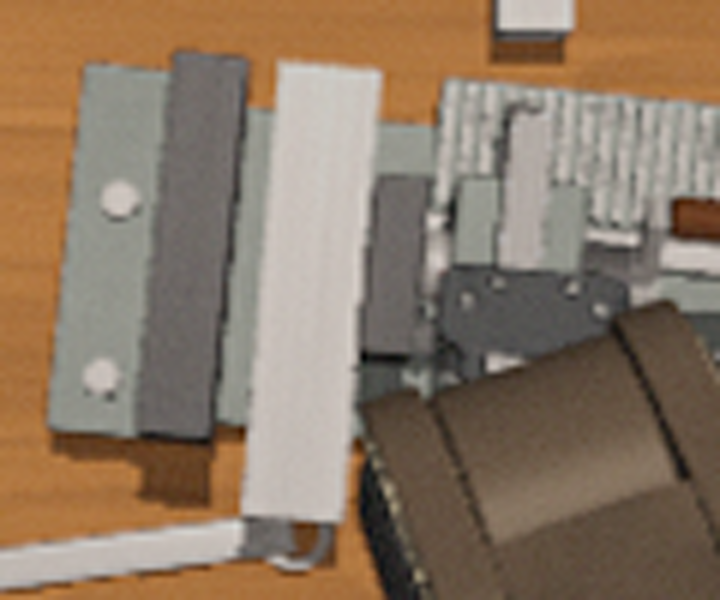

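```bash
python3 - <<'E'
from workcell import bot
from h import *
for z in (.124,.127,.1285,.130,.132,.134):
    bot.line_to(W(-.1,-.0098,z),rate=.02); o=bot.observe(); print(z,L(o['ee_pos']),favg(bot,4),round(o['time'],2))
E
```

```text
0.124 [-0.1    -0.0106  0.1245] [-2.04 -2.17  7.64] 13.56
0.127 [-0.1    -0.0105  0.1275] [-2.26 -2.45  7.  ] 13.93
0.1285 [-0.1    -0.0106  0.1289] [-2.03 -2.32  6.16] 14.24
0.13 [-0.1    -0.0106  0.1304] [-1.45 -2.27  5.7 ] 14.56
0.132 [-0.1    -0.0106  0.1324] [-1.56 -2.32  5.67] 14.88
0.134 [-0.0998 -0.0102  0.1343] [-0.38 -2.21  5.13] 15.19
```

```bash
python3 - <<'E'
from workcell import bot
from h import *
from scipy.spatial.transform import Rotation as R
bot.line_to(W(-.1,-.0105,.2),rate=.15)
bot.move_gripper(.55)
bot.line_to(W(.0,-.22,.30),rate=.3)
o=st(bot); s=bot.snapshot("wrist")
T=np.eye(4);T[:3,:3]=R.from_euler('xyz',o['eef_rot'],degrees=True).as_matrix();T[:3,3]=o['ee_pos']
s["T"]=T@s["T_tool_cam"]; pickle.dump(s,open("w5.pkl","wb")); cv2.imwrite("pics/w5.png",s["img"])
E
```

```text
t17.72 tcp [-0.0005 -0.2184  0.2994] F(vise) [-1.04 -0.27 -1.12] w0.549
```

View pics/w5.png

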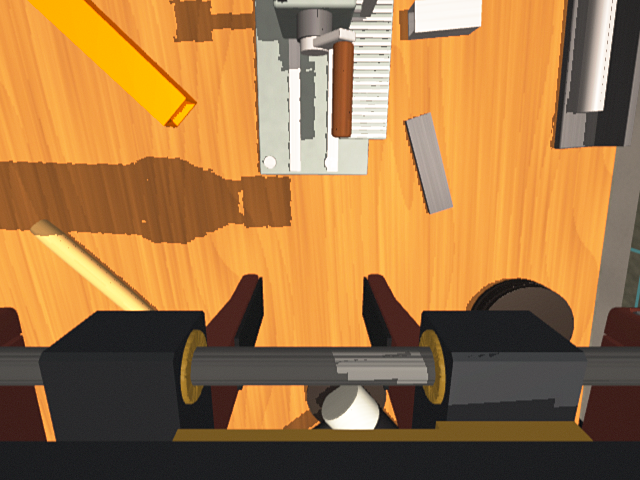

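```bash
python3 - <<'E'
from h import *
s=pickle.load(open("w5.pkl","rb"));T=s["T"]
hsv=cv2.cvtColor(s["img"],cv2.COLOR_BGR2HSV)
for p in ((343,60),(343,120),(348,90)): print(hsv[p[1],p[0]])
sub=s["img"][36:140,325:362].astype(int)
m=(sub[...,2]>sub[...,0]+35)&(sub[...,2]<215)
ys,xs=np.nonzero(m); P=np.array([L(dep(s,x+325,y+36,T)) for x,y in zip(xs,ys)]); P=P[(P[:,2]>.12)&(P[:,2]<.16)]
print(len(P),P.min(0),P.max(0),np.median(P,0))
for a in np.arange(P[:,1].min(),P[:,1].max(),.015):
    q=P[(P[:,1]>=a)&(P[:,1]<a+.015)]; print(round(a,3),q[:,0].min(),q[:,0].max(),q[:,2].max())
E
```

```text
[ 11 184 159]
[ 11 182 170]
[ 10 179 144]
1892 [ 0.014  -0.1397  0.1309] [ 0.0319 -0.0658  0.1429] [ 0.0226 -0.1015  0.1394]
-0.14 0.014 0.0316 0.1426
-0.125 0.0146 0.0319 0.1428
-0.11 0.0143 0.0317 0.1423
-0.095 0.0142 0.0319 0.1429
-0.08 0.0147 0.0314 0.1428
```

```bash
cat >> h.py <<'E'
CY=-.107
def HP(th,cx=0.,cz=.1,r=.04): return W(cx+r*np.sin(th),CY,cz+r*np.cos(th)-.019)
def ft(bot,th,base,n=3):
    F=favg(bot,n)-base; e=np.array([np.cos(th),0,-np.sin(th)]); rr=np.array([np.sin(th),0,np.cos(th)])
    return -F@e, -F@rr, -F[1]   # force robot applies on handle: tangential, radial, axial
def turn(bot,ths,cx,cz,base,rate=.07,n=2):
    out=[]
    for th in ths:
        bot.line_to(HP(th,cx,cz),rate=rate)
        o=bot.observe(); l=L(o['ee_pos']); x,z=l[0]-cx,l[2]+.019-cz
        ta=np.arctan2(x,z); ta+=2*np.pi*np.round((th-ta)/2/np.pi)
        f=ft(bot,ta,base,n); out.append((th,ta,*f)); print("t%.2f th %.3f act %.3f r %.4f  Ft %.2f Fr %.2f Fy %.2f w %.3f"%(o['time'],th,ta,np.hypot(x,z),*f,o['width']),flush=True)
    return out
E
python3 - <<'E'
from workcell import bot
from h import *
bot.line_to(W(.023,CY,.20),rate=.25)
bot.dwell(.15); base=favg(bot,6); print("base",base); np.save("base.npy",base)
bot.line_to(W(.023,CY,.1333-.019),rate=.12); st(bot,"down")
bot.move_gripper(.1,35); st(bot,"grip"); print(favg(bot,5)-base)
s=bot.snapshot("side"); cv2.imwrite("pics/s6.png",cv2.resize(s["img"][130:330,220:420],None,fx=3,fy=3,interpolation=cv2.INTER_CUBIC))
E
```

```text
base [-0.17 -0.12 -0.03]
down t19.64 tcp [ 0.0235 -0.1069  0.115 ] F(vise) [ 0.3   0.63 -0.88] w0.550
grip t20.23 tcp [ 0.0237 -0.1071  0.1147] F(vise) [ 2.61 -0.35  0.78] w0.201
[ 3.   -0.29  0.84]
```

View pics/s6.png

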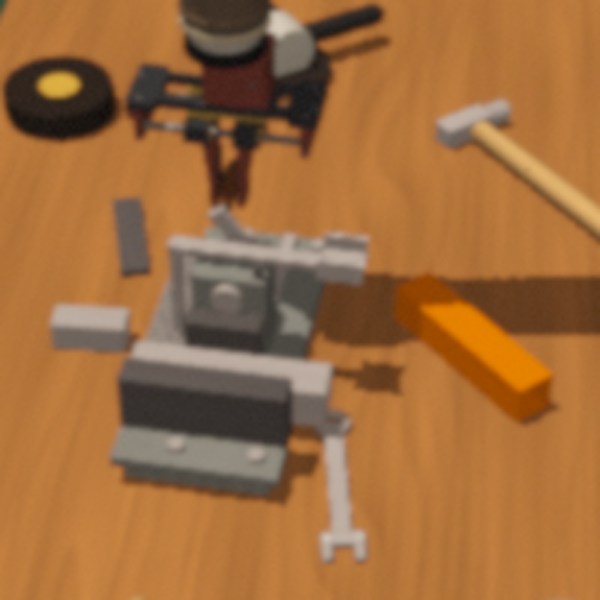

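```bash
python3 - <<'E'
from workcell import bot
from h import *
base=np.load("base.npy")
turn(bot,np.arange(.65,2.4,.25),0.,.1,base)
E
```

```text
t20.62 th 0.650 act 0.652 r 0.0410  Ft 2.06 Fr -4.68 Fy 0.23 w 0.192
t20.94 th 0.900 act 0.909 r 0.0408  Ft -3.29 Fr -3.66 Fy 0.80 w 0.198
t21.27 th 1.150 act 1.160 r 0.0404  Ft -5.29 Fr -5.86 Fy 0.92 w 0.195
t21.59 th 1.400 act 1.415 r 0.0400  Ft -5.72 Fr -6.68 Fy 1.06 w 0.196
t21.92 th 1.650 act 1.674 r 0.0396  Ft -4.98 Fr -6.03 Fy 0.69 w 0.194
t22.24 th 1.900 act 1.935 r 0.0393  Ft -4.89 Fr -5.01 Fy 0.81 w 0.199
t22.57 th 2.150 act 2.184 r 0.0391  Ft -2.92 Fr 0.87 Fy 1.18 w 0.199
```

```bash
python3 - <<'E'
from workcell import bot
from h import *
base=np.load("base.npy")
o=st(bot); print(favg(bot,6)-base, W(*[0,0,0]), np.round(o['eef_rot'],2), L(HP(2.15)))
s=bot.snapshot("side"); cv2.imwrite("pics/s7.png",cv2.resize(s["img"][130:330,220:420],None,fx=3,fy=3,interpolation=cv2.INTER_CUBIC))
s=bot.snapshot("wrist"); cv2.imwrite("pics/w7.png",s["img"])
E
```

```text
t22.60 tcp [ 0.032  -0.1071  0.0585] F(vise) [-3.05 -0.79 -1.72] w0.197
[-3.38 -0.85 -2.11] [ 0.5909 -0.0177  0.    ] [-179.75   -0.     85.71] [ 0.0335 -0.107   0.0591]
```

View pics/s7.png

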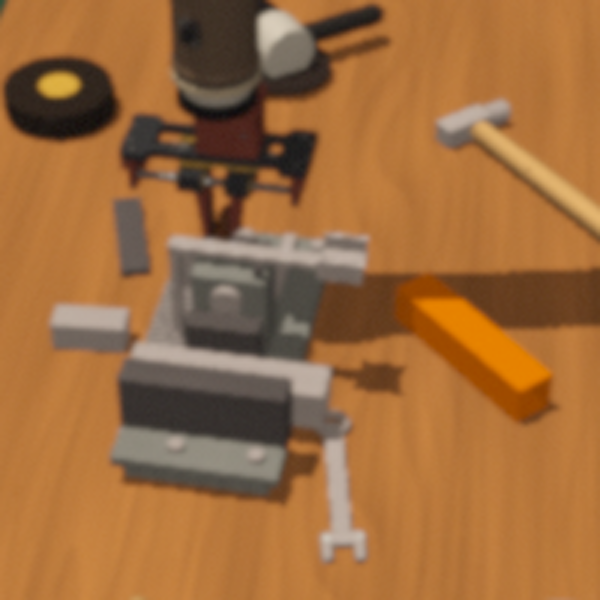

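View pics/w7.png

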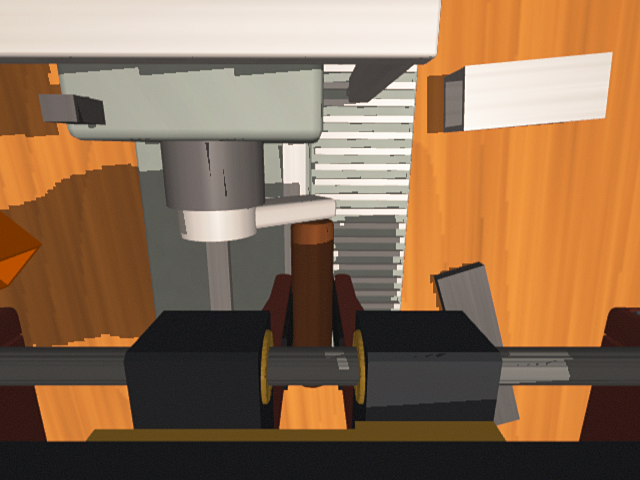

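```bash
python3 - <<'E'
from workcell import bot
from h import *
base=np.load("base.npy")
turn(bot,[2.3,2.4,2.5],0.,.1,base,rate=.02)
turn(bot,[2.75,3.0,3.25],0.,.1,base,rate=.04)
E
```

```text
t23.25 th 2.300 act 2.268 r 0.0395  Ft 2.42 Fr 9.80 Fy 1.79 w 0.195
t23.63 th 2.400 act 2.353 r 0.0395  Ft 2.89 Fr 10.57 Fy 1.16 w 0.197
t24.02 th 2.500 act 2.441 r 0.0394  Ft 3.18 Fr 10.10 Fy 0.93 w 0.197
t24.45 th 2.750 act 2.675 r 0.0391  Ft 2.95 Fr 8.40 Fy 0.32 w 0.195
t24.88 th 3.000 act 2.926 r 0.0388  Ft 4.18 Fr 5.52 Fy 0.87 w 0.195
t25.32 th 3.250 act 3.204 r 0.0388  Ft 5.56 Fr 6.10 Fy 1.51 w 0.199
```

```bash
python3 - <<'E'
from workcell import bot
from h import *
base=np.load("base.npy")
turn(bot,np.arange(3.5,6.6,.25),0.,.1012,base,rate=.05)
s=bot.snapshot("top"); pickle.dump(s,open("t8.pkl","wb"));cv2.imwrite("pics/t8.png",cv2.resize(s["img"][150:250,270:390],None,fx=6,fy=6,interpolation=cv2.INTER_CUBIC))
E
```

```text
t25.71 th 3.500 act 3.500 r 0.0399  Ft 0.54 Fr 4.32 Fy 1.34 w 0.195
t26.09 th 3.750 act 3.749 r 0.0399  Ft 0.99 Fr 4.22 Fy 0.57 w 0.196
t26.48 th 4.000 act 4.000 r 0.0399  Ft -1.71 Fr 4.93 Fy 0.14 w 0.193
t26.86 th 4.250 act 4.250 r 0.0401  Ft -1.94 Fr 4.02 Fy 0.68 w 0.195
t27.24 th 4.500 act 4.498 r 0.0400  Ft -2.32 Fr 2.98 Fy 0.39 w 0.192
t27.62 th 4.750 act 4.747 r 0.0401  Ft -2.03 Fr 2.29 Fy -0.35 w 0.195
t28.01 th 5.000 act 4.998 r 0.0401  Ft -0.83 Fr 2.28 Fy 0.73 w 0.195
t28.39 th 5.250 act 5.254 r 0.0401  Ft 0.66 Fr 1.26 Fy 1.22 w 0.193
t28.77 th 5.500 act 5.505 r 0.0402  Ft 2.40 Fr -0.41 Fy 1.73 w 0.193
t29.16 th 5.750 act 5.754 r 0.0402  Ft 3.25 Fr -2.27 Fy 2.12 w 0.195
t29.54 th 6.000 act 6.006 r 0.0401  Ft 3.06 Fr -2.41 Fy 2.83 w 0.197
t29.93 th 6.250 act 6.261 r 0.0402  Ft 1.60 Fr -2.04 Fy 3.92 w 0.195
t30.31 th 6.500 act 6.508 r 0.0403  Ft 0.88 Fr -1.15 Fy 3.81 w 0.194
```

View pics/t8.png

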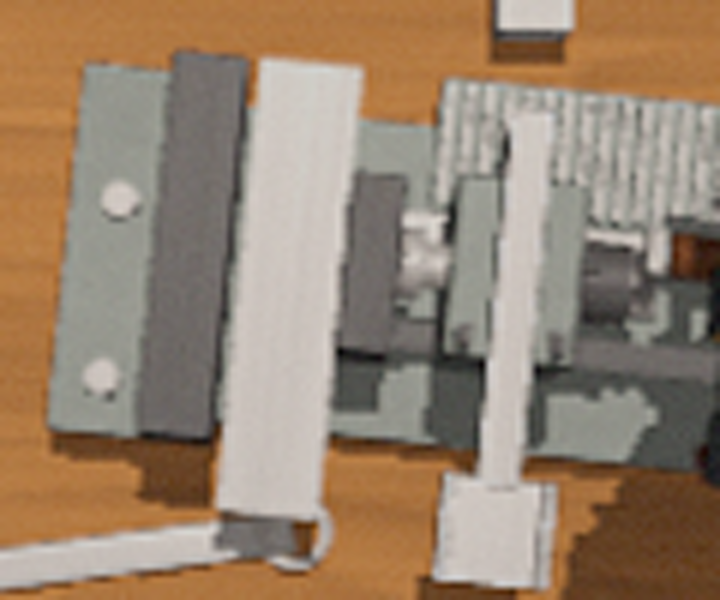

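```bash
python3 - <<'E'
from h import *
f=lambda x,y:(270+(x+.5)/6-.5,150+(y+.5)/6-.5)
for n,pts in {"t4":{"tubeT":(280,65),"tubeB":(245,515),"jaw":(375,180),"bl":(455,220)},"t8":{"tubeT":(262,62),"tubeB":(219,512),"tubeRT":(362,68),"tubeRB":(323,518),"jaw":(351,178),"bl":(455,220)}}.items():
  s=pickle.load(open(n+".pkl","rb"))
  for k,(x,y) in pts.items(): print(n,k,L(onz(s,*f(x,y),.06 if k[0]=='t' else .09 if k=="jaw" else .12)))
  for k,(x,y) in {"faceT":(247,60),"faceB":(212,436)}.items(): print(n,k,L(onz(s,*f(x,y),.09)))
E
```

```text
t4 tubeT [0.0773 0.0866 0.06  ]
t4 tubeB [-0.102   0.0825  0.06  ]
t4 jaw [0.0319 0.045  0.09  ]
t4 bl [0.0162 0.0139 0.12  ]
t4 faceT [0.0735 0.0992 0.09  ]
t4 faceB [-0.0734  0.098   0.09  ]
t8 tubeT [0.0777 0.0938 0.06  ]
t8 tubeB [-0.1019  0.0928  0.06  ]
t8 tubeRT [0.0793 0.054  0.06  ]
t8 tubeRB [-0.1001  0.0517  0.06  ]
t8 jaw [0.0317 0.0544 0.09  ]
t8 bl [0.0162 0.0139 0.12  ]
t8 faceT [0.0735 0.0992 0.09  ]
t8 faceB [-0.0734  0.098   0.09  ]
```

```bash
python3 - <<'E'
from workcell import bot
from h import *
base=np.load("base.npy")
turn(bot,np.arange(6.75,9.6,.25),0.,.1012,base,rate=.05)
s=bot.snapshot("top"); pickle.dump(s,open("t9.pkl","wb"));cv2.imwrite("pics/t9.png",cv2.resize(s["img"][150:250,270:390],None,fx=6,fy=6,interpolation=cv2.INTER_CUBIC))
E
```

```text
t30.74 th 6.750 act 6.757 r 0.0403  Ft -0.11 Fr -1.71 Fy 4.34 w 0.197
t31.12 th 7.000 act 7.007 r 0.0403  Ft -1.10 Fr -0.55 Fy 4.72 w 0.196
t31.51 th 7.250 act 7.258 r 0.0402  Ft -2.32 Fr -1.13 Fy 5.44 w 0.196
t31.89 th 7.500 act 7.505 r 0.0401  Ft -2.24 Fr -1.13 Fy 4.62 w 0.194
t32.27 th 7.750 act 7.757 r 0.0401  Ft -2.83 Fr -0.57 Fy 5.00 w 0.192
t32.66 th 8.000 act 8.007 r 0.0400  Ft -2.48 Fr -1.75 Fy 4.89 w 0.195
t33.04 th 8.250 act 8.256 r 0.0399  Ft -0.53 Fr -1.10 Fy 4.61 w 0.193
t33.42 th 8.500 act 8.500 r 0.0398  Ft 0.17 Fr -0.18 Fy 4.74 w 0.197
t33.81 th 8.750 act 8.737 r 0.0399  Ft 0.95 Fr 0.43 Fy 5.59 w 0.195
t34.19 th 9.000 act 8.972 r 0.0398  Ft 2.64 Fr -0.40 Fy 3.99 w 0.201
t34.58 th 9.250 act 9.222 r 0.0397  Ft 2.83 Fr -1.27 Fy 4.84 w 0.195
t34.96 th 9.500 act 9.483 r 0.0397  Ft 2.66 Fr -1.16 Fy 5.31 w 0.192
```

View pics/t9.png

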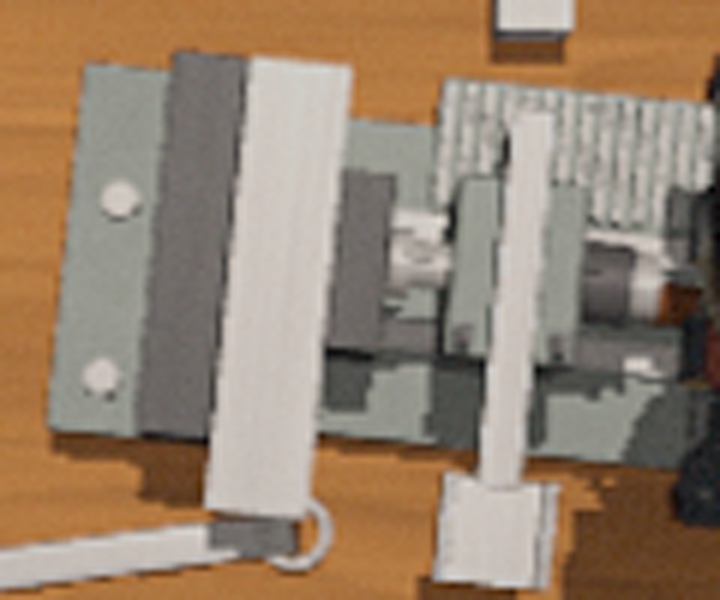

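```bash
python3 - <<'E'
from workcell import bot
from h import *
base=np.load("base.npy")
th=9.5
while th<11.3:
    th+=.12
    o=turn(bot,[th],0.,.1012,base,rate=.02)[0]
    if o[2]>5.5: break
s=bot.snapshot("top"); pickle.dump(s,open("t10.pkl","wb"));cv2.imwrite("pics/t10.png",cv2.resize(s["img"][150:250,270:390],None,fx=6,fy=6,interpolation=cv2.INTER_CUBIC))
E
```

```text
t35.43 th 9.620 act 9.597 r 0.0396  Ft 3.94 Fr -2.47 Fy 5.41 w 0.199
t35.86 th 9.740 act 9.722 r 0.0396  Ft 4.44 Fr -2.09 Fy 6.01 w 0.195
t36.28 th 9.860 act 9.846 r 0.0397  Ft 3.99 Fr -1.82 Fy 7.59 w 0.195
t36.71 th 9.980 act 9.970 r 0.0398  Ft 3.87 Fr -1.34 Fy 6.54 w 0.196
t37.13 th 10.100 act 10.092 r 0.0397  Ft 3.12 Fr -0.73 Fy 7.63 w 0.198
t37.56 th 10.220 act 10.216 r 0.0398  Ft 3.80 Fr -0.41 Fy 8.37 w 0.195
t37.98 th 10.340 act 10.337 r 0.0398  Ft 2.85 Fr -0.48 Fy 8.70 w 0.196
t38.41 th 10.460 act 10.458 r 0.0398  Ft 2.98 Fr 0.62 Fy 9.20 w 0.200
t38.83 th 10.580 act 10.578 r 0.0399  Ft 3.25 Fr 0.27 Fy 8.67 w 0.196
t39.26 th 10.700 act 10.696 r 0.0400  Ft 3.64 Fr 1.03 Fy 9.15 w 0.196
t39.68 th 10.820 act 10.817 r 0.0400  Ft 3.81 Fr 0.97 Fy 9.92 w 0.196
t40.11 th 10.940 act 10.936 r 0.0401  Ft 3.62 Fr 1.59 Fy 10.14 w 0.197
t40.53 th 11.060 act 11.053 r 0.0402  Ft 3.69 Fr 2.30 Fy 10.38 w 0.201
t40.96 th 11.180 act 11.171 r 0.0402  Ft 4.41 Fr 2.45 Fy 10.48 w 0.197
t41.38 th 11.300 act 11.285 r 0.0403  Ft 3.82 Fr 2.45 Fy 10.18 w 0.199
t41.81 th 11.420 act 11.398 r 0.0403  Ft 4.71 Fr 3.56 Fy 10.22 w 0.193
```

View pics/t10.png

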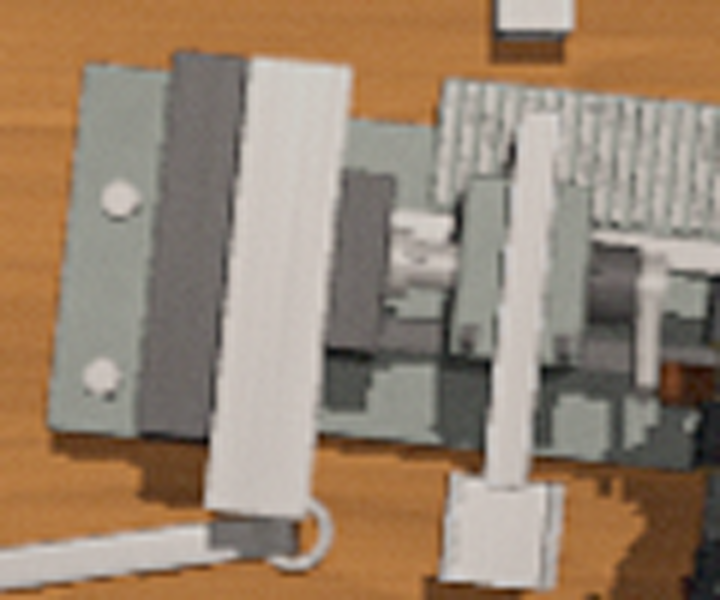

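```bash
sed -i 's/^CY=.*/CY=-.1095/' h.py; python3 - <<'E'
from workcell import bot
from h import *
base=np.load("base.npy")
th=11.42
while th<13.0:
    th+=.1
    o=turn(bot,[th],0.,.1012,base,rate=.02)[0]
    if o[2]>5.8: break
E
```

```text
t42.27 th 11.520 act 11.498 r 0.0403  Ft 5.72 Fr 3.40 Fy 5.41 w 0.194
t42.66 th 11.620 act 11.596 r 0.0404  Ft 4.95 Fr 2.87 Fy 5.46 w 0.197
t43.04 th 11.720 act 11.690 r 0.0403  Ft 4.30 Fr 3.27 Fy 5.92 w 0.200
t43.42 th 11.820 act 11.779 r 0.0404  Ft 5.50 Fr 3.02 Fy 6.28 w 0.198
t43.81 th 11.920 act 11.870 r 0.0404  Ft 5.42 Fr 2.54 Fy 6.50 w 0.198
t44.19 th 12.020 act 11.961 r 0.0404  Ft 6.49 Fr 0.77 Fy 6.72 w 0.194
```

```bash
python3 - <<'E'
from workcell import bot
from h import *
base=np.load("base.npy")
th=12.02
while th<12.45:
    th+=.1
    o=turn(bot,[th],0.,.1012,base,rate=.02,n=4)[0]
    if o[2]>7.0: break
s=bot.snapshot("top"); pickle.dump(s,open("t11.pkl","wb"));cv2.imwrite("pics/t11.png",cv2.resize(s["img"][150:250,270:390],None,fx=6,fy=6,interpolation=cv2.INTER_CUBIC))
E
```

```text
t44.58 th 12.120 act 12.053 r 0.0403  Ft 6.17 Fr -0.75 Fy 6.24 w 0.195
t44.99 th 12.220 act 12.152 r 0.0402  Ft 5.82 Fr -1.97 Fy 6.73 w 0.190
t45.41 th 12.320 act 12.256 r 0.0402  Ft 5.82 Fr -3.65 Fy 7.02 w 0.192
t45.83 th 12.420 act 12.366 r 0.0402  Ft 6.10 Fr -4.14 Fy 7.95 w 0.195
t46.24 th 12.520 act 12.477 r 0.0402  Ft 6.23 Fr -4.05 Fy 7.59 w 0.195
```

View pics/t11.png

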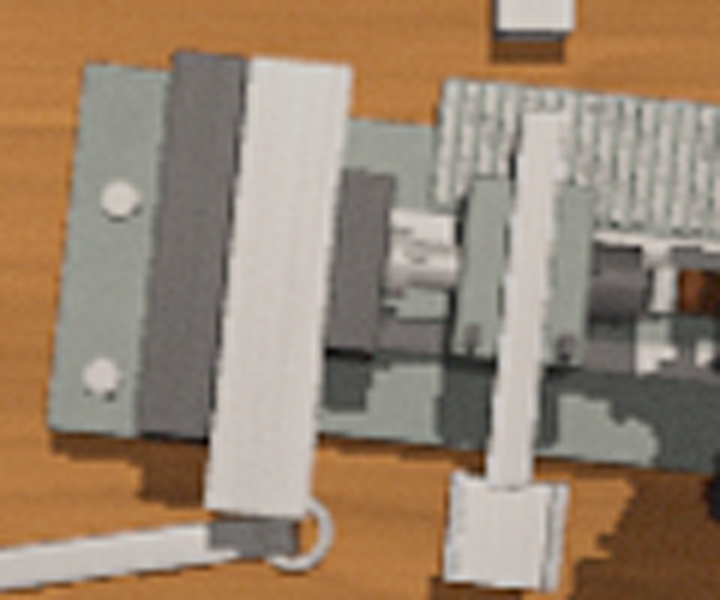

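```bash
python3 - <<'E'
from h import *
I={n:cv2.cvtColor(pickle.load(open(n+".pkl","rb"))["img"],cv2.COLOR_BGR2GRAY).astype(np.float32) for n in("t8","t9","t10","t11")}
def sub(n,ref,box,k=8):
    x0,x1,y0,y1=box
    t=cv2.resize(I[ref][y0:y1,x0:x1],None,fx=k,fy=k,interpolation=cv2.INTER_CUBIC)
    w=cv2.resize(I[n][y0:y1,x0-6:x1+6],None,fx=k,fy=k,interpolation=cv2.INTER_CUBIC)
    r=cv2.matchTemplate(w,t,cv2.TM_CCOEFF_NORMED); _,m,_,l=cv2.minMaxLoc(r); return (l[0]-6*k)/k,round(m,3)
for nm,box in {"saddle":(342,365,228,250),"lever":(350,366,196,226),"blocktop":(345,366,180,196),"jaw":(326,336,180,206)}.items():
    for n in ("t8","t10","t11"):
        d,m=sub(n,"t9",box); print(nm,n,"dx %.2f px = %.2f mm"%(d,d*2.2),m)
E
```

```text
saddle t8 dx 0.00 px = 0.00 mm 0.988
saddle t10 dx 1.00 px = 2.20 mm 0.979
saddle t11 dx 1.50 px = 3.30 mm 0.966
lever t8 dx 0.00 px = 0.00 mm 0.989
lever t10 dx 1.00 px = 2.20 mm 0.992
lever t11 dx 1.50 px = 3.30 mm 0.946
blocktop t8 dx 0.00 px = 0.00 mm 0.987
blocktop t10 dx 1.00 px = 2.20 mm 0.979
blocktop t11 dx 1.62 px = 3.58 mm 0.911
jaw t8 dx 2.00 px = 4.40 mm 0.845
jaw t10 dx 0.00 px = 0.00 mm 0.918
jaw t11 dx -0.12 px = -0.28 mm 0.877
```

```bash
python3 - <<'E'
from workcell import bot
from h import *
base=np.load("base.npy")
th=12.52
while th<12.95:
    th+=.1
    o=turn(bot,[th],0.,.1012,base,rate=.02,n=4)[0]
    if o[2]>7.3: break
s=bot.snapshot("top"); pickle.dump(s,open("t12.pkl","wb"))
I={n:cv2.cvtColor(pickle.load(open(n+".pkl","rb"))["img"],cv2.COLOR_BGR2GRAY).astype(np.float32) for n in("t9","t11","t12")}
k=16
for nm,(x0,x1,y0,y1) in {"saddle":(342,365,228,250),"lever":(350,366,196,226),"jaw":(326,336,180,206)}.items():
  for n in ("t11","t12"):
    t=cv2.resize(I["t9"][y0:y1,x0:x1],None,fx=k,fy=k,interpolation=cv2.INTER_CUBIC)
    w=cv2.resize(I[n][y0:y1,x0-6:x1+6],None,fx=k,fy=k,interpolation=cv2.INTER_CUBIC)
    r=cv2.matchTemplate(w,t,cv2.TM_CCOEFF_NORMED); _,m,_,l=cv2.minMaxLoc(r); print(nm,n,(l[0]-6*k)/k*2.2)
E
```

```text
t46.71 th 12.620 act 12.581 r 0.0401  Ft 5.50 Fr -4.21 Fy 8.12 w 0.194
t47.12 th 12.720 act 12.689 r 0.0402  Ft 5.39 Fr -3.90 Fy 8.66 w 0.198
t47.54 th 12.820 act 12.792 r 0.0402  Ft 5.85 Fr -3.93 Fy 8.60 w 0.192
t47.96 th 12.920 act 12.896 r 0.0402  Ft 5.59 Fr -2.85 Fy 8.16 w 0.196
t48.38 th 13.020 act 13.000 r 0.0402  Ft 5.35 Fr -2.42 Fy 9.29 w 0.193
saddle t11 3.1625
saddle t12 3.575
lever t11 3.4375000000000004
lever t12 3.9875000000000003
jaw t11 -0.41250000000000003
jaw t12 -0.41250000000000003
```

```bash
sed -i 's/^CY=.*/CY=-.1115/' h.py; python3 - <<'E'
from workcell import bot
from h import *
base=np.load("base.npy")
th=13.02
for d in (.03,.05):
    turn(bot,[th-d],0.,.1012,base,rate=.02,n=4)
    
r=bot.line_to(HP(th+.04,0,.1012),rate=.02,max_force=7.); print("7N:",r); turn(bot,[],0,0,base)
o=st(bot); l=L(o['ee_pos']); print("act th",np.arctan2(l[0],l[2]+.019-.1012)+4*np.pi, ft(bot,13.0,base,4))
E
```

```text
t48.76 th 12.990 act 12.989 r 0.0402  Ft 0.69 Fr -0.32 Fy 4.75 w 0.196
t49.08 th 12.970 act 12.980 r 0.0403  Ft -1.40 Fr 0.56 Fy 4.79 w 0.195
7N: True
 t49.35 tcp [ 0.0175 -0.1116  0.1183] F(vise) [-0.04 -1.02  4.23] w0.191
act th 13.01775573880791 (np.float64(1.3015538803313886), np.float64(-3.739205463276163), np.float64(0.38))
```

```bash
python3 - <<'E'
from workcell import bot
from h import *
base=np.load("base.npy")
def act():
    o=bot.observe(); l=L(o['ee_pos']); return o['time'],np.arctan2(l[0],l[2]+.019-.1012)+4*np.pi
bot.line_to(HP(13.0,0,.1012,.0407),rate=.02); print(act(),ft(bot,13.0,base,3))
for th in (13.1,13.2):
    r=bot.line_to(HP(th,0,.1012,.0407),rate=.02,max_force=7.5); F0=np.array(bot.observe()['force']); a=act(); print(r,a,"inst",np.round([F0@EX,F0@EY,F0[2]],1),np.round(ft(bot,a[1],base,3),2))
s=bot.snapshot("top"); pickle.dump(s,open("t13.pkl","wb"))
E
```

```text
(49.7167, np.float64(12.998951640101227)) (np.float64(-1.6786871513539225), np.float64(0.8647019416418888), np.float64(3.1799999999999997))
True (49.975, np.float64(13.035604757420634)) inst [-0.   0.6  4. ] [ 1.53 -3.89 -0.23]
False (50.5417, np.float64(13.183430780915051)) inst [-4.1 -2.9  4.9] [ 5.91 -1.66  2.14]
```

```bash
cat > cmp.py <<'E'
from h import *
import sys
def cmpi(names,ref="t9",k=16):
    I={n:cv2.cvtColor(pickle.load(open(n+".pkl","rb"))["img"],cv2.COLOR_BGR2GRAY).astype(np.float32) for n in names+[ref]}
    for nm,(x0,x1,y0,y1) in {"saddle":(342,365,228,250),"saddle2":(340,367,232,252),"lever":(350,366,196,226),"leverend":(352,366,166,178)}.items():
        v=[]
        for n in names:
            t=cv2.resize(I[ref][y0:y1,x0:x1],None,fx=k,fy=k,interpolation=cv2.INTER_CUBIC)
            w=cv2.resize(I[n][y0-2:y1+2,x0-6:x1+6],None,fx=k,fy=k,interpolation=cv2.INTER_CUBIC)
            r=cv2.matchTemplate(w,t,cv2.TM_CCOEFF_NORMED); _,m,_,l=cv2.minMaxLoc(r); v.append((round((l[0]-6*k)/k*2.2,2),round(m,3)))
        print(nm,v)
cmpi(["t10","t11","t12","t13"]); cmpi(["t11","t12","t13"],"t10")
E
python3 cmp.py
```

```text
saddle [(2.2, 0.979), (3.16, 0.967), (3.58, 0.967), (3.85, 0.964)]
saddle2 [(2.2, 0.956), (3.16, 0.968), (3.58, 0.979), (3.71, 0.969)]
lever [(2.2, 0.991), (3.44, 0.946), (4.12, 0.97), (4.26, 0.985)]
leverend [(2.06, 0.851), (2.75, 0.686), (4.68, 0.767), (4.81, 0.822)]
saddle [(0.96, 0.974), (1.51, 0.971), (1.79, 0.971)]
saddle2 [(0.96, 0.959), (1.51, 0.946), (1.79, 0.944)]
lever [(1.1, 0.949), (1.93, 0.973), (2.06, 0.988)]
leverend [(0.55, 0.853), (1.24, 0.832), (1.65, 0.843)]
```

```bash
python3 - <<'E'
from workcell import bot
from h import *
base=np.load("base.npy")
def act():
    o=bot.observe(); l=L(o['ee_pos']); return round(o['time'],2),round(np.arctan2(l[0],l[2]+.019-.1012)+4*np.pi,3)
for th in (13.3,13.4):
    r=bot.line_to(HP(th,0,.1012,.0403),rate=.02,max_force=3.5); a=act(); f=np.round(ft(bot,a[1],base,4),2); print(th,r,a,f)
    if r: break
s=bot.snapshot("top"); pickle.dump(s,open("t14.pkl","wb"))
E
sed -i 's/"t13"\]/"t13","t14"]/g' cmp.py; python3 cmp.py
```

```text
13.3 False (50.99, np.float64(13.295)) [ 4.95 -1.22  3.12]
13.4 False (51.41, np.float64(13.399)) [ 4.4  -0.89  4.02]
saddle [(2.2, 0.979), (3.16, 0.967), (3.58, 0.967), (3.85, 0.964), (4.12, 0.968)]
saddle2 [(2.2, 0.956), (3.16, 0.968), (3.58, 0.979), (3.71, 0.969), (4.12, 0.969)]
lever [(2.2, 0.991), (3.44, 0.946), (4.12, 0.97), (4.26, 0.985), (4.4, 0.991)]
leverend [(2.06, 0.851), (2.75, 0.686), (4.68, 0.767), (4.81, 0.822), (4.81, 0.837)]
saddle [(0.96, 0.974), (1.51, 0.971), (1.79, 0.971), (1.93, 0.983)]
saddle2 [(0.96, 0.959), (1.51, 0.946), (1.79, 0.944), (1.93, 0.953)]
lever [(1.1, 0.949), (1.93, 0.973), (2.06, 0.988), (2.2, 0.993)]
leverend [(0.55, 0.853), (1.24, 0.832), (1.65, 0.843), (1.79, 0.849)]
```

```bash
python3 - <<'E'
from workcell import bot
from h import *
base=np.load("base.npy")
def act():
    o=bot.observe(); l=L(o['ee_pos']); return round(o['time'],2),round(np.arctan2(l[0],l[2]+.019-.1012)+4*np.pi,3)
for th in (13.5,13.6,13.7):
    r=bot.line_to(HP(th,0,.1012,.0403),rate=.02,max_force=4); a=act(); f=np.round(ft(bot,a[1],base,4),2); print(th,r,a,f)
    if r: break
s=bot.snapshot("top"); pickle.dump(s,open("t15.pkl","wb"))
E
sed -i 's/"t14"\]/"t14","t15"]/g' cmp.py; python3 cmp.py
```

```text
13.5 False (51.88, np.float64(13.499)) [4.5  0.06 3.85]
13.6 False (52.29, np.float64(13.601)) [4.9  0.33 4.3 ]
13.7 False (52.71, np.float64(13.701)) [4.28 0.86 4.3 ]
saddle [(2.2, 0.979), (3.16, 0.967), (3.58, 0.967), (3.85, 0.964), (4.12, 0.968), (4.4, 0.953)]
saddle2 [(2.2, 0.956), (3.16, 0.968), (3.58, 0.979), (3.71, 0.969), (4.12, 0.969), (4.4, 0.958)]
lever [(2.2, 0.991), (3.44, 0.946), (4.12, 0.97), (4.26, 0.985), (4.4, 0.991), (4.54, 0.989)]
leverend [(2.06, 0.851), (2.75, 0.686), (4.68, 0.767), (4.81, 0.822), (4.81, 0.837), (4.95, 0.835)]
saddle [(0.96, 0.974), (1.51, 0.971), (1.79, 0.971), (1.93, 0.983), (2.2, 0.982)]
saddle2 [(0.96, 0.959), (1.51, 0.946), (1.79, 0.944), (1.93, 0.953), (2.06, 0.956)]
lever [(1.1, 0.949), (1.93, 0.973), (2.06, 0.988), (2.2, 0.993), (2.2, 0.989)]
leverend [(0.55, 0.853), (1.24, 0.832), (1.65, 0.843), (1.79, 0.849), (1.93, 0.839)]
```

```bash
python3 - <<'E'
from workcell import bot
from h import *
base=np.load("base.npy")
def act():
    o=bot.observe(); l=L(o['ee_pos']); return round(o['time'],2),round(np.arctan2(l[0],l[2]+.019-.1012)+4*np.pi,3)
th=13.7
for m in (2.2,3.0):
    th+=.06
    F0=favg(bot,3)
    r=bot.line_to(HP(th,0,.1012,.0403),rate=.03,max_force=m); o=bot.observe(); F=np.array(o['force']); F=np.array([F@EX,F@EY,F[2]]); a=act(); print(m,th,r,a,"before",F0-base,"at",np.round(F-base,2),np.round(ft(bot,a[1],base,3),2))
E
```

```text
2.2 13.76 False (53.12, np.float64(13.762)) before [-3.02 -4.64  3.41] at [-3.44 -4.51  3.88] [4.82 1.13 4.53]
3.0 13.82 False (53.48, np.float64(13.82)) before [-2.37 -4.39  3.84] at [-2.18 -4.24  3.48] [4.34 1.4  4.6 ]
```

```bash
python3 - <<'E'
from workcell import bot
from h import *
from scipy.spatial.transform import Rotation as R
o=bot.observe(); s=bot.snapshot("wrist")
T=np.eye(4);T[:3,:3]=R.from_euler('xyz',o['eef_rot'],degrees=True).as_matrix();T[:3,3]=o['ee_pos']
s["T"]=T@s["T_tool_cam"]; pickle.dump(s,open("w16.pkl","wb")); cv2.imwrite("pics/w16.png",s["img"])
t=bot.snapshot("top"); pickle.dump(t,open("t16.pkl","wb"))
f=lambda x,y:(270+(x+.5)/6-.5,150+(y+.5)/6-.5)
def med(s,u,v,T=None,r=2):
    return np.median([L(dep(s,u+i,v+j,T)) for i in range(-r,r+1) for j in range(-r,r+1)],0)
for n in("t4","t9","t10","t16"):
    q=pickle.load(open(n+".pkl","rb")); print(n,"saddle z",[med(q,*f(x,530)) for x in (490,505)],"bar",med(q,*f(525,300),r=1))
E
```

```text
t4 saddle z [array([-0.1073,  0.014 ,  0.5222]), array([-0.1071,  0.0104,  0.5228])] bar [-0.022  -0.0075  0.2415]
t9 saddle z [array([-0.0997, -0.0097,  0.1353]), array([-0.0993, -0.0152,  0.1347])] bar [-0.0131 -0.0143  0.1383]
t10 saddle z [array([-0.0998, -0.0095,  0.1352]), array([-0.0991, -0.0155,  0.1349])] bar [-0.0131 -0.0142  0.1386]
t16 saddle z [array([-0.0997, -0.0099,  0.1352]), array([-0.0992, -0.0152,  0.135 ])] bar [-0.0131 -0.0143  0.1379]
```

View pics/w16.png

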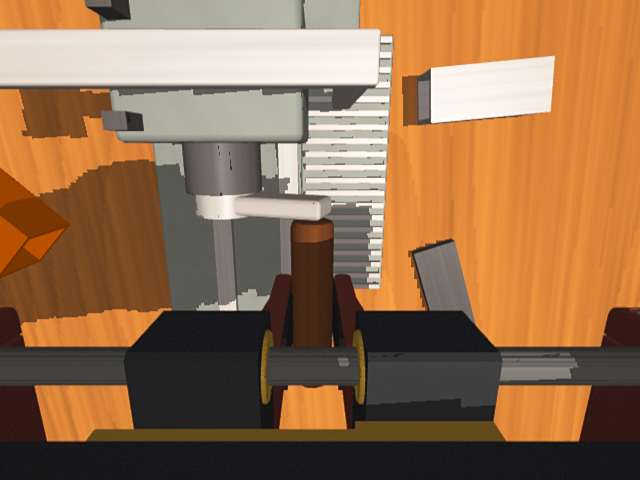

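```bash
python3 - <<'E'
from h import *
# block rear-top edge and bar edges in wrist views, on z-planes
w5=pickle.load(open("w5.pkl","rb"));w=pickle.load(open("w16.pkl","rb"))
cv2.imwrite("pics/w5z.png",cv2.resize(w5["img"][0:80,250:400],None,fx=5,fy=5,interpolation=cv2.INTER_CUBIC))
cv2.imwrite("pics/w16z.png",cv2.resize(w["img"][120:240,170:350],None,fx=4,fy=4,interpolation=cv2.INTER_CUBIC))
sub=w["img"][200:300,280:345].astype(int); m=(sub[...,2]>sub[...,0]+25)&(sub[...,2]<190)&(sub[...,1]<90)
ys,xs=np.nonzero(m); P=np.array([L(dep(w,x+280,y+200,w["T"])) for x,y in zip(xs,ys)]); 
print(len(P),np.sort(P[:,1])[-25::4],np.median(P,0))
E
```

```text
3790 [-0.0704 -0.0703 -0.0701 -0.0412 -0.0412 -0.0412 -0.0412] [ 0.0372 -0.0881  0.1197]
```

View pics/w5z.png

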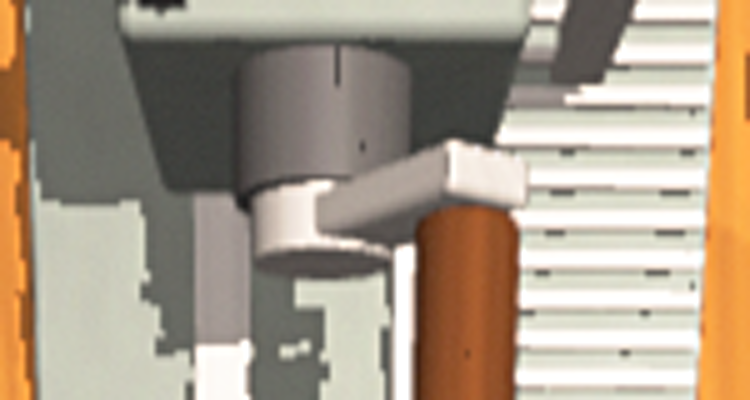

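View pics/w16z.png

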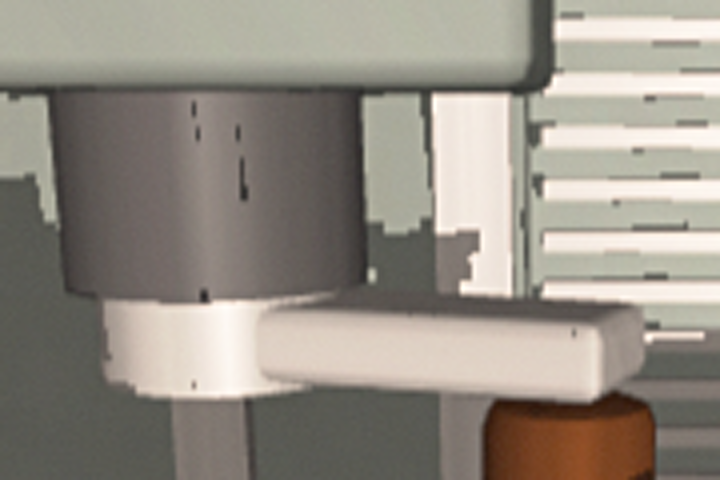

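```bash
python3 - <<'E'
from h import *
k=16
I={n:cv2.cvtColor(pickle.load(open(n+".pkl","rb"))["img"],cv2.COLOR_BGR2GRAY).astype(np.float32) for n in("t3","t4","t8","t9","t10","t16")}
# edge localisation: 1D gradient peaks along rows
def edges(n,r0,r1,c0,c1):
    p=cv2.resize(I[n][r0:r1,c0:c1],None,fx=k,fy=1,interpolation=cv2.INTER_CUBIC).mean(0); g=np.gradient(cv2.GaussianBlur(p[None],(0,0),8)[0])
    i=np.argmax(g); j=np.argmin(g); return c0+(i+.5)/k-.5, c0+(j+.5)/k-.5
for n in I:
    # tube left edge (dark->bright) & right edge, rows 185-188 ; jaw-right edge
    print(n,"tube rows161-165 left/right",[np.round(edges(n,r,r+1,304,337),2) for r in (163,170,176)],"jaw right row182-190 (min->)",[np.round(edges(n,r,r+1,329,345)[0],2) for r in (182,186,190)])
s=pickle.load(open("t16.pkl","rb"))
print([ (onz(s,310,170,z)-onz(s,311,170,z))[1] for z in (.06,.09)])
E
```

```text
t3 tube rows161-165 left/right [array([315.59, 333.09]), array([310.78, 309.22]), array([310.03, 308.34])] jaw right row182-190 (min->) [np.float64(341.91), np.float64(340.59), np.float64(340.72)]
t4 tube rows161-165 left/right [array([315.72, 333.16]), array([310.78, 332.22]), array([310.09, 308.41])] jaw right row182-190 (min->) [np.float64(341.91), np.float64(340.66), np.float64(340.72)]
t8 tube rows161-165 left/right [array([312.41, 329.97]), array([311.03, 309.22]), array([310.34, 308.34])] jaw right row182-190 (min->) [np.float64(342.16), np.float64(336.59), np.float64(336.72)]
t9 tube rows161-165 left/right [array([310.84, 328.09]), array([310.47, 327.16]), array([309.66, 326.53])] jaw right row182-190 (min->) [np.float64(335.78), np.float64(334.91), np.float64(334.72)]
t10 tube rows161-165 left/right [array([310.78, 328.16]), array([310.47, 327.22]), array([309.66, 326.41])] jaw right row182-190 (min->) [np.float64(342.22), np.float64(334.66), np.float64(334.72)]
t16 tube rows161-165 left/right [array([310.78, 328.16]), array([310.47, 327.22]), array([309.66, 308.16])] jaw right row182-190 (min->) [np.float64(342.22), np.float64(334.66), np.float64(334.72)]
[np.float64(0.002381888039318214), np.float64(0.0023297037035767826)]
```

```bash
python3 - <<'E'
from h import *
k=16
N=("t8","t9","t10","t11","t12","t13","t14","t15","t16"); TH=[6.51,9.48,11.40,12.477,13.0,13.183,13.399,13.701,13.82]
I={n:cv2.cvtColor(pickle.load(open(n+".pkl","rb"))["img"],cv2.COLOR_BGR2GRAY).astype(np.float32) for n in N}
def edges(n,r,c0,c1):
    p=cv2.resize(I[n][r:r+1,c0:c1],None,fx=k,fy=1,interpolation=cv2.INTER_CUBIC)[0]; g=np.gradient(cv2.GaussianBlur(p[None],(0,0),8)[0])
    return c0+(np.argmax(g)+.5)/k-.5, c0+(np.argmin(g)+.5)/k-.5
e0=None
for n,th in zip(N,TH):
    v=[]
    for r in (215,218,221,224): v+=list(edges(n,r,345,364))
    for r in (236,240,243): v+=[edges(n,r,338,350)[0],edges(n,r,352,370)[1]]
    v=np.array(v)
    if n=="t9": e0=v
    if e0 is None: continue
    d=(v-e0)*2.19; print(n,th,"screw %.2f"%((th-9.48)*1.592),"carr med %.2f"%np.median(d),np.round(d,1))
E
```

```text
t9 9.48 screw 0.00 carr med 0.00 [0. 0. 0. 0. 0. 0. 0. 0. 0. 0. 0. 0. 0. 0.]
t10 11.4 screw 3.06 carr med 2.26 [2.2 2.3 2.3 2.1 2.2 2.3 2.2 2.2 2.1 2.3 2.2 9.3 2.3 8.6]
t11 12.477 screw 4.77 carr med 3.15 [ 2.5  3.   3.1  4.2  4.4  3.6  2.7  2.2  4.2 -3.8  3.1 10.8  2.6 10.5]
t12 13.0 screw 5.60 carr med 4.11 [ 3.7  3.3  3.1  4.1  4.4  4.4  4.4  3.3  4.2  3.4  4.1  4.4  2.6 10.7]
t13 13.183 screw 5.90 carr med 4.38 [ 4.4  4.4  3.7  4.1  4.4  4.4  4.4  4.   4.2  4.9  4.5  4.4  4.5 11.4]
t14 13.399 screw 6.24 carr med 4.38 [ 4.4  4.5  4.1  4.1  4.4  4.4  4.4  4.5  4.2  5.2  4.4 12.5  4.5 11.2]
t15 13.701 screw 6.72 carr med 4.79 [ 4.4  5.2  5.2  4.8  4.7  4.4  4.4  4.5  5.1  5.1  4.2 13.1  4.8 11.6]
t16 13.82 screw 6.91 carr med 5.06 [ 4.4  5.3  5.3  5.3  5.1  4.4  4.4  4.5  6.   5.1  4.4 13.3  5.1  4.4]
```

```bash
python3 - <<'E'
from workcell import bot
from h import *
th0=13.82; th1=8.22; n=12
for th in np.linspace(th0,th1,n+1)[1:]:
    bot.line_to(HP(th,0,.1012,.0403),rate=.12)
o=bot.observe(); l=L(o['ee_pos']); print(o['time'],l,np.arctan2(l[0],l[2]+.019-.1012)+2*np.pi,np.hypot(l[0],l[2]+.019-.1012),o['force'],o['width'])
E
```

```text
57.325 [ 0.0375 -0.1095  0.0682] 8.211290316982582 0.04002811511925087 [-4.72944944  5.45142995  6.04339078] 0.19739316127388545
```

```bash
python3 - <<'E'
from workcell import bot
from h import *
yc=-.0148
T=lambda m:print(m,round(bot.observe()['time'],2),flush=True)
bot.move_gripper(.36); T("open")
bot.line_to(W(.0375,-.1095,.185),rate=.35); T("up")
bot.line_to(W(-.1,yc,.165),rate=.4); T("over")
bot.move_gripper(0.0); T("shut")
bot.line_to(W(-.1,yc,.1175),rate=.08); st(bot,"press")
r=bot.line_to(W(-.1,yc+.0102,.1175),rate=.03,max_force=6); st(bot,f"slide {r}")
E
```

```text
open 57.78
up 58.27
over 58.83
shut 59.48
press t60.22 tcp [-0.0994 -0.0148  0.1173] F(vise) [-0.64 -0.75 10.33] w0.006
slide False t60.71 tcp [-0.0997 -0.006   0.1173] F(vise) [-1.12 -4.49  8.42] w0.007
```

```bash
python3 - <<'E'
from workcell import bot
from h import *
bot.line_to(W(-.1,-.0052,.1325),rate=.06); st(bot,"rel")
E
```

```text
rel t61.11 tcp [-0.1003 -0.0051  0.1317] F(vise) [0.53 1.38 0.23] w0.006
```

```bash
python3 - <<'E'
from workcell import bot
import h
from h import *
base=np.load("base.npy")
bot.line_to(W(-.1,-.0052,.162),rate=.25)
bot.move_gripper(.36)
y0=-.1015
bot.line_to(W(.0375,y0,.125),rate=.4)
h.CY=y0
bot.line_to(HP(8.215,0,.1012,.0403),rate=.25); st(bot,"at handle")
bot.move_gripper(.1,40); st(bot,"grip")
for i,th in enumerate(np.linspace(8.215,6.5,5)[1:]):
    h.CY=y0+.0016*(i+1)
    bot.line_to(HP(th,0,.1012,.0403),rate=.12)
st(bot,"unwound")
E
```

```text
at handle t63.00 tcp [ 0.0368 -0.1004  0.0684] F(vise) [-0.04  0.56  1.39] w0.362
grip t63.39 tcp [ 0.0375 -0.1012  0.0694] F(vise) [-5.24  1.6   7.48] w0.192
unwound t64.56 tcp [ 0.0092 -0.0983  0.1227] F(vise) [-2.53 -7.87  6.09] w0.196
```

```bash
python3 - <<'E'
from workcell import bot
from h import *
q=bot.snapshot("top"); pickle.dump(q,open("t17.pkl","wb"))
for u in (351,353,355):
  print([L(dep(q,u,v)) for v in (236,239,242)])
E
```

```text
[array([-0.0953, -0.0092,  0.1281]), array([-0.102 , -0.01  ,  0.1268]), array([-0.1088, -0.0103,  0.1325])]
[array([-0.0949, -0.0138,  0.1273]), array([-0.1017, -0.014 ,  0.133 ]), array([-0.1083, -0.015 ,  0.129 ])]
[array([-0.0944, -0.0183,  0.1265]), array([-0.1012, -0.0185,  0.1325]), array([-0.1079, -0.0195,  0.1274])]
```

```bash
python3 - <<'E'
from workcell import bot
import h
from h import *
for i,th in enumerate((6.05,5.6,5.2)):
    h.CY=-.0951+.0012*(i+1)
    bot.line_to(HP(th,0,.1012,.0403),rate=.12)
st(bot,"unwound")
q=bot.snapshot("top"); pickle.dump(q,open("t18.pkl","wb"))
for n in("t16","t17","t18"):
  q=pickle.load(open(n+".pkl","rb")); P=np.array([L(dep(q,u,v)) for u in range(344,364) for v in range(234,246)]); P=P[(P[:,2]>.1)]
  print(n,np.median(P,0),np.percentile(P[:,2],[25,50,75]).round(4))
E
```

```text
unwound t65.49 tcp [-0.0363 -0.0957  0.1009] F(vise) [ -1.98 -10.87  -1.54] w0.197
t16 [-0.10295 -0.0155   0.1364 ] [0.1343 0.1364 0.1397]
t17 [-0.10305 -0.01045  0.13005] [0.128  0.13   0.1325]
t18 [-0.1032 -0.0088  0.1361] [0.1339 0.1361 0.1383]
```

```bash
python3 - <<'E'
from workcell import bot
import h
from h import *
base=np.load("base.npy")
h.CY=-.0965; th=5.2; on=None
while True:
    th+=.17
    r=bot.line_to(HP(th,0,.1012,.0403),rate=.035,max_force=11)
    o=bot.observe(); l=L(o['ee_pos']); ta=np.arctan2(l[0],l[2]+.019-.1012)+2*np.pi
    if ta>2*np.pi+3.2: ta-=2*np.pi
    f=ft(bot,ta,base,2); print("t%.2f th %.2f act %.3f"%(o['time'],th,ta),r,np.round(f,2),flush=True)
    if f[0]>7.0 or o['time']>68.2 or (r and th>5.6): break
E
```

```text
t65.78 th 5.37 act 5.262 True [-3.93 -2.68 -1.3 ]
t66.34 th 5.54 act 5.494 False [ 4.11 -4.82 -0.49]
t66.72 th 5.71 act 5.656 False [ 3.65 -7.72 -0.44]
t67.09 th 5.88 act 5.831 False [  5.74 -11.37   0.38]
t67.47 th 6.05 act 6.026 False [  5.77 -11.29   1.33]
t67.84 th 6.22 act 6.218 False [ 4.54 -9.79  1.39]
t68.22 th 6.39 act 6.397 False [ 4.04 -7.28  1.95]
```

```bash
python3 - <<'E'
from workcell import bot
import h
from h import *
base=np.load("base.npy")
h.CY=-.0975; th=6.40
while True:
    th+=.3
    r=bot.line_to(HP(th,0,.1012,.0412),rate=.07,max_force=11)
    o=bot.observe(); l=L(o['ee_pos']); ta=np.arctan2(l[0],l[2]+.019-.1012)+2*np.pi
    if ta>2*np.pi+3.2: ta-=2*np.pi
    F=np.array(o['force']);F=np.array([F@EX,F@EY,F[2]])-base; e=np.array([np.cos(ta),0,-np.sin(ta)]); f=-F@e
    print("t%.2f th %.2f act %.3f"%(o['time'],th,ta),r,round(f,2),np.round(F,1),flush=True)
    if f>6.5 or o['time']>69.3 or r: break
E
```

```text
t68.58 th 6.70 act 6.703 False 2.11 [-1.2 -0.6  2.5]
t68.91 th 7.00 act 7.009 False -2.59 [ 2.3 -2.4 -1.3]
t69.23 th 7.30 act 7.309 False -4.78 [ 1.8 -4.5 -4.5]
t69.44 th 7.60 act 7.508 True -3.88 [ 4.   0.3 -2.7]
```

```bash
python3 - <<'E'
from workcell import bot
import h
from h import *
base=np.load("base.npy")
h.CY=-.0985; th=7.508
for d in (.25,.2):
    th+=d
    r=bot.line_to(HP(th,0,.1012,.0405),rate=.05,max_force=13)
    o=bot.observe(); l=L(o['ee_pos']); ta=np.arctan2(l[0],l[2]+.019-.1012)+2*np.pi
    F=np.array(o['force']);F=np.array([F@EX,F@EY,F[2]])-base; e=np.array([np.cos(ta),0,-np.sin(ta)]); f=-F@e
    print("t%.2f th %.2f act %.3f"%(o['time'],th,ta),r,round(f,2),np.round(F,1),flush=True)
    if f>6.8 or r: break
E
```

```text
t69.81 th 7.76 act 7.756 False 0.03 [-1.1 -2.6 -0.1]
t70.12 th 7.96 act 7.965 False 0.06 [-2.9 -3.7  0.4]
```

```bash
python3 - <<'E'
from workcell import bot
import h
from h import *
h.CY=-.099
r=bot.line_to(HP(8.4,0,.1012,.0403),rate=.1,max_force=9); o=bot.observe(); F=np.array(o['force']); print(r,o['time'],L(o['ee_pos']),np.round([F@EX,F@EY,F[2]],1))
bot.move_gripper(.33); 
p=bot.observe()['ee_pos']; print(bot.observe()['time'])
bot.line_to([p[0],p[1],p[2]+.07],rate=.35); o=bot.observe(); print(o['time'],o['force'])
if o['time']<71.8:
    bot.hand_in(); print("handed in")
E
```

```text
True 70.325 [ 0.0357 -0.0996  0.0666] [ 0.2 -0.1 -3.9]
70.75
71.1 [-0.2706212   0.695645   -0.33303267]
the job is handed in; nothing more can be done
handed in
```

I handed the job in at 71.1 s of the 72 s allowed, with the gripper clear of everything. I don't think the tube ended up firmly clamped. At best the hold is light to moderate.

- **First pass:** I pressed the lever at about 9 N and slid the jaw until it touched the tube. When I let go, the lever followed my fingers right back up, so the catch was in the rack. I wound the crank to 13.8 rad (limit 14), and the top view showed the tube up against the fence. The force on the handle stayed below about 6.7 N. That was too loose, and almost no screw travel was left.
- **Second pass:** I unwound the crank, pressed the lever again and moved the carriage one tooth closer, but the catch came down on top of a tooth. I drew the carriage forward by the crank handle, with the lever not pressed, until the catch dropped in. The saddle was then back at its resting height (0.136 m, against 0.130 m while riding on the tooth). This strays from the order you asked for.
- **Final winding:** I wound again to about 8.3 rad before time ran short. The last move stopped on its 9 N limit, but that limit counts force in any direction, so it isn't a clean measure of tightness. The readings just before it, with the crank stopped, were near 0 N, so the 8 to 9 N of a firm hold was never confirmed.

**Checks:**
- **Conflicting estimates:** in the first pass the screw and carriage positions suggested a tighter clamp than the handle force did. I went with the force, and the images were too coarse to settle it.
- **Not checked:** I had no time for a picture after letting go. The tube's final squareness and the other items on the bench are therefore unchecked at the end, though I saw nothing else move in the pictures I viewed.

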